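# Pack a stripped camera cover and pin the transit case shut

### The arm

A 6-joint arm with a two-finger parallel gripper is mounted at the origin on a cart in front of the work surface, level with it; the furniture and walls round the work are solid. World frame = base frame: x ahead of the robot, y to its left, z up, the work surface at z = 0. Lengths are in m, angles in rad, forces in N, time in s.
With the tool pointing down it reaches from about 0.35 to 0.85 m from the base axis. Payload 8.1 kg.
Tool frame: the origin (TCP) lies between the finger pads; the fingertips stand 17 mm ahead of it and the grasp point (between the pads) lies 2 mm behind it (bot.tip_extent is the distance from the TCP to the fingertips, in m); z points along the fingers, x is the direction in which the jaws open and shut, and the axes are right-handed (so a half turn about z gives the same grasp; the last joint's range is limited). The gripper opens to 85 mm and grips with 20 to 120 N. Pads are 22 mm wide; open, the fingers measure 114 mm over their backs; the gripper's body (76 mm by 85 mm) begins 54 mm behind the grasp point. The pads swing forward as they close: fully open they stand 13 mm farther back than shut.
Start: joints at [1.156, 0.13, 1.488, -0, 1.523, -0.085], TCP at [0.194, 0.568, 0.248] pointing down, gripper open.
Joint ranges: [-2.96, 2.96], [-0.89, 2.26], [0.02, 2.5], [-1.34, 4.48], [0, 2.73], [-2.66, 2.66]. Speed limits (rad/s): [2.39, 2.39, 2.79, 3.14, 3.14, 3.14].

### API

Orientations are given as a rotation vector (axis times angle).
In Python, from bench import bot gives the robot as it stands.
- The arm moves only by the tool servo_tool, never from a script. Its argument "steps" is text: rows parted by semicolons, each of 4 numbers parted by spaces: the shift along the tool's x, y, z in mm, then the turn about the tool's z in rad. In form: tx ty tz roll; .... A call has 1 to 10 rows; each row shifts and turns the commanded pose from where the row before left it, along the tool's axes as they then stand; what a row does not reach is not made up. A row lasts 1/8 s, in which the tool goes at most 62.5 mm and 10.7 degrees, less where a joint would pass 70% of its speed; a pose out of reach is approached as far as the arm can. A call is refused whole if a number of a shift passes 62.5 or a number of a turn 0.188, either way. A call with a gripper value outside its range is refused whole. "claw" is the closure, from 0 (fully open) to 1 (shut), set as the call begins (left out, the last holds). The fingers move at their own pace and stop on an object; "force" is the grip in N (left out, the last holds). Time passes only in rows, so rows that do not move let the fingers close. It gives the time, the measured TCP pose, the force and the opening at its end, in the units of the state.
- bot.get_state(): the state, without advancing time (a new reading comes with each control period).
- bot.get_image(name): name is "side" or "top" or "wrist"; returns (picture, depth): 384x512x3 uint8, red, green, blue; 384x512 float32, m along the optical axis (not along the pixel's ray), 0 where there is no reading.
- bot.calibration(name): a dict with "fovy" (degrees; the focal length in pixels is half the picture's height over the tangent of half this angle, whatever the lens; pixels are square), "cx", "cy" (the principal point, pixels), "D" ([k1, k2, p1, p2, k3] as OpenCV has them; the pictures are not rectified), "extrinsics" (4x4, takes a point from world to camera coordinates). Camera axes: x right, y down, z forward; pixel columns grow to the right and rows downward; lengths in m; the calibration is good to about 2 mm. A picture is of the moment at which its call begins: read the wrist's pose just before it. calibration takes no time and is no camera call; for the wrist camera it gives the pose at the moment of the call.
- bot.close_job(): hands the job in, once; it reports no verdict.
The state is a dict: "clock": time; "joint_positions": joint angles; "qd": joint speeds; "tau": joint torques, N m; "eef_pos": TCP position; "eef_rot": TCP orientation; "ft_force": force on the tool from outside, world axes, zero at the start; "wrist_torque": the same for the moment, N m; "gripper_width": finger opening in m.
Only numpy, scipy, OpenCV 4.12 (cv2) and the standard library are available. Lean on these libraries where they do the work, as an engineer would, in place of code of your own. Each camera call takes 0.05 s, during which the arm holds its last target.

### The job

Pack the stripped chrome camera cover upright in the empty recess of the black transit case, shut the lid and swing the hasp down over its staple. Then take the red-knobbed locking pin out of its bracket and push it down through the staple in front of the hasp until its collar sits on the loop, and let go. Leave the loupe, the film roll, the lens cap and the black battery where they are.

Things in the scene. Friction and masses are not known exactly. Their poses are not given: they have to be found in the camera images.
- case: Black transit case with aluminium edges, 140 deep (x) x 190 wide (y), rim 80 high, fixed to the desk. Origin under its centre on the desk; its front, with staple and pin bracket, faces the case's -x, +y runs along the front, z up. Walls 6 mm; the grey insert's top is 41 above the desk. A film can (top 72 above the desk, at x=-18, y=62) and a silver ring (x=-12, y=-60) are packed already, fixed.
- lid (a joint): Lid angle in rad: 0 shut, about 1.4 as found (standing open). The lid is a 60 mm tall shell, 140 x 190, that turns about the rear top edge of the case (case frame x=70, z=80, axis along y) and swings forward and down to shut; shut, its flat top is 140 above the desk. Stiff hinge: it stays where it is left and needs 3 to 6 N at its free edge.
- lid_edge (a point): Middle of the edge between the lid's top panel and its front wall: 140 from the hinge axis along the lid and 60 above the lid's rim plane. It moves with the lid; lid shut, it is the top front edge of the case.
- hasp (a joint): Hasp angle to the lid in rad: 0 hanging flat down the front over the staple, 1.57 square out from the front; found at 1.6 to 2. It turns on the lid's front about an axis along y, at x=-75, z=94 in the case frame when the lid is shut. Stiff: stays where left, about 1.5 N at 40 mm from its axis.
- hasp_tip (a point): Tip of the hasp, 82 mm from its hinge axis. The hasp is a steel strap 46 wide, 3.5 thick, 85 long; its outer face is 1 mm outside the hinge axis. It is solid from 7 to 51 mm from the axis, then has a slot 31 wide to 71 mm that drops over the staple, then the tip with a turned-out lip. It moves with hasp and lid.
- staple_eye (a point): Centre of the staple's loop, at the level of the loop's top, 39 above the desk (case frame x=-90.5, y=0). The staple is a level U of 6 mm steel bar that stands 37 mm out from the case front; the opening is 14 wide (y) and, with the hasp shut, 25 long (x). Axes as the case's. When the pin is home, its origin is here.
- pin: Locking pin, 50 g. Origin on its axis under the collar, z up along it. Below: 9 mm steel shaft, 28 long, pointed. Collar 22 across, 4 thick. On that a red round knob 20 across, from 4 to 24 above the origin. It starts upright in a hole of a steel bracket on the case front, 60 mm to the +y side of the staple, collar on the bracket, 39 above the desk; lift it 30 mm to free it.
- recess (a point): Centre of the floor of the empty recess in the case (case frame x=-26, y=0, 23 above the desk). The recess is 58 long along the case's x, 36 wide along y and 18 deep. Axes as the case's.
- cover: Stripped chrome camera top cover, a bright box 28 (x) x 50 (y) x 45 tall with a round knob 6 high on top, 0.11 kg. Origin under its centre, z up. It stands upright on the desk behind the green tray. Grasp it across its 28 mm. It fits the recess with its 50 mm along the case's x, either way round.
- loupe: Black watchmaker's loupe, 34 across, 28 tall, on the desk; origin under its centre. Leave it alone.
- roll: White film roll lying on the desk, 33 across and 45 long; origin under its centre. Leave it alone.
- cap: Flat black lens cap, 53 across, 8 thick, lying on the desk in front of the case; origin under its centre. Leave it alone.
- black_battery: Black camera battery block 22 x 42 x 16 lying on the desk beside the case; origin under its centre. Leave it alone.
Mind the look-alikes: they are no part of the job. Leave any blue or turquoise look-alike of the cover alone.

How it is judged:
On the way, in this order (a step that is already met when the one before it is completed fails the run):
1. the cover sits flat on the floor of its recess (x of cover in the frame of recess between -0.007 and 0.007 m and y of cover in the frame of recess between -0.007 and 0.007 m and z of cover in the frame of recess between -0.005 and 0.005 m and angle between cover's own z axis and vertical below 0.15 rad), for 0.2 s.
2. the lid is shut over the packed cover (all of step 1 and value of joint lid below 0.04 rad), for 0.2 s.
3. the hasp lies down over the staple, lid shut (value of joint lid below 0.04 rad and value of joint hasp below 0.08 rad), for 0.2 s.
4. the pin stands in the staple, its collar on the loop (all of step 3 and x of pin in the frame of staple_eye between -0.01 and 0.01 m and y of pin in the frame of staple_eye between -0.006 and 0.006 m and z of pin in the frame of staple_eye between -0.004 and 0.004 m and angle between pin's own z axis and vertical below 0.2 rad), for 0.2 s.
At the end, for the whole second after the job is handed in: cover in its recess (7 mm sideways, 5 mm in height, 9 degrees from upright), lid shut (under 0.04 rad), hasp over the staple (under 0.08 rad), pin at rest in the staple: origin within 10 mm (case x), 6 mm (y), 4 mm (height) of the eye, 11 degrees from upright (all of step 1 and all of step 4 and linear speed of pin below 0.02 m/s); the robot touches nothing.
It fails at once if the loupe, the film roll, the lens cap or the black battery is moved by more than 2 cm (distance of any of loupe, roll, cap, black_battery from where it was at the start of the episode above 0.02 m).
It also fails if it takes over 72 s, if anything falls off the work surface, if the arm or the gripper's body presses on something with over 40 N, if the wrist force passes 120 N, or if a joint passes its speed limit or range.

## Working session

There is one attempt and no reset: what is moved stays moved. The work goes in short steps, Python scripts to look and compute and a tool call to move; the robot and the scene stay as the last step left them, time stands still between calls to the robot, and variables do not carry over. Pictures are saved under pics/ and viewed, and the job is handed in when it is done.

Besides the shell and the picture viewer there is one more tool, called after "Call:" in YAML: its name, and indented under it one key for each argument. servo_tool: Moves the arm, as the interface text tells. Its arguments: {"type":"object","properties":{"steps":{"type":"string"},"claw":{"type":"number"},"force":{"type":"number"}},"required":["steps"]}

```bash
mkdir -p pics; ls; python3 - <<'E'
from bench import bot
import cv2,numpy as np
s=bot.get_state()
for k,v in s.items(): print(k,np.round(v,4))
for n in ["side","top","wrist"]:
    c=bot.calibration(n); print(n,c["fovy"],c["cx"],c["cy"],c["D"],np.round(c["extrinsics"],3).tolist())
    im,d=bot.get_image(n); cv2.imwrite(f"pics/{n}0.png",im[:,:,::-1]); np.savez(f"{n}0.npz",im=im,d=d,E=c["extrinsics"])
E
```

```text
pics
clock 0.0
joint_positions [ 1.1556  0.1312  1.4893  0.      1.523  -0.0854]
qd [-0.0016 -0.001  -0.      0.0017 -0.0004 -0.0003]
tau [ 1.30000e-03 -5.69422e+01 -5.00539e+01 -4.00000e-04  1.50000e-02
  0.00000e+00]
eef_pos [0.1941 0.5672 0.2472]
eef_rot [ 2.5552  1.8261 -0.0026]
ft_force [-0.3644  0.4834 -0.37  ]
wrist_torque [-0.0255  0.0076  0.0087]
gripper_width 0.0859
side 52.50878950243004 255.95640854196307 188.8184083270336 [0.00626957 0.         0.         0.         0.        ] [[-0.305, -0.952, -0.013, -0.197], [-0.698, 0.233, -0.677, 0.541], [0.648, -0.197, -0.736, 0.532], [0.0, 0.0, 0.0, 1.0]]
top 42.10599282456658 258.2306893057693 192.3518624100741 [-0.0154965  0.         0.         0.         0.       ] [[-0.019, -1.0, -0.014, -0.355], [-0.982, 0.022, -0.187, 0.539], [0.187, 0.01, -0.982, 1.306], [0.0, 0.0, 0.0, 1.0]]
wrist 61.71187533595222 258.47119991989877 187.4260143978464 [-0.02562029  0.          0.          0.          0.        ] [[0.322, 0.947, -0.002, -0.599], [0.91, -0.309, 0.276, -0.038], [0.26, -0.091, -0.961, 0.377], [0.0, 0.0, 0.0, 1.0]]
```

View pics/side0.png

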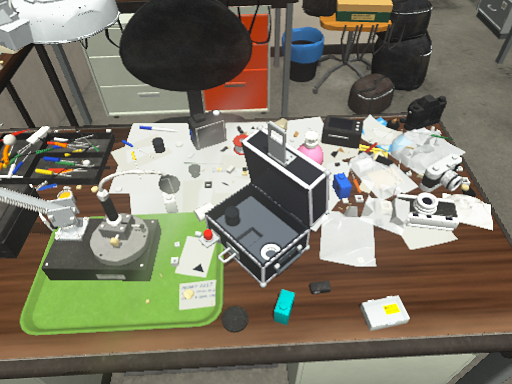

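View pics/top0.png

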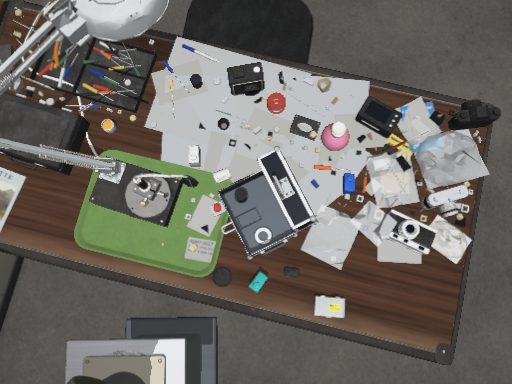

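View pics/wrist0.png

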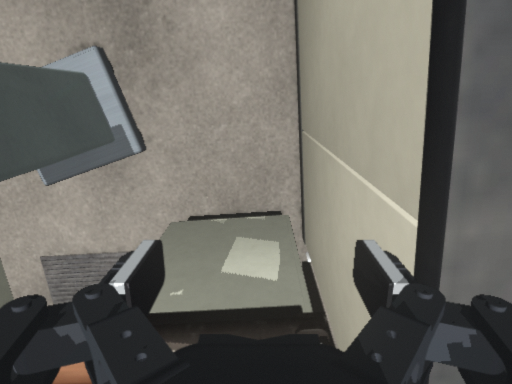

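```bash
cat > h.py <<'E'
from bench import bot
import cv2,numpy as np
def K(n):
    c=bot.calibration(n); f=192/np.tan(np.radians(c["fovy"]/2))
    return np.array([[f,0,c["cx"]],[0,f,c["cy"]],[0,0,1]]),np.array(c["D"]),np.array(c["extrinsics"])
def plane(n,uv,z,E=None):
    k,D,e=K(n); e=e if E is None else E
    p=cv2.undistortPoints(np.array(uv,float).reshape(-1,1,2),k,D).reshape(-1,2)
    R,t=e[:3,:3],e[:3,3]; o=-R.T@t
    r=np.c_[p,np.ones(len(p))]@R
    return o+r*((z-o[2])/r[:,2])[:,None]
def cloud(n,d,E=None):
    k,D,e=K(n); e=e if E is None else E
    v,u=np.mgrid[:384,:512]
    p=cv2.undistortPoints(np.stack([u,v],-1).reshape(-1,1,2).astype(float),k,D).reshape(-1,2)
    P=np.c_[p,np.ones(len(p))]*d.reshape(-1,1)
    return ((P-e[:3,3])@e[:3,:3]).reshape(384,512,3)
def proj(n,X,E=None):
    k,D,e=K(n); e=e if E is None else E
    r,_=cv2.Rodrigues(e[:3,:3]); return cv2.projectPoints(np.array(X,float).reshape(-1,1,3),r,e[:3,3],k,D)[0].reshape(-1,2)
def crop(im,u0,v0,u1,v1,s,name):
    cv2.imwrite(f"pics/{name}.png",cv2.resize(im[v0:v1,u0:u1,::-1],None,fx=s,fy=s,interpolation=cv2.INTER_CUBIC))
def snap(n,name):
    e=np.array(bot.calibration(n)["extrinsics"]); im,d=bot.get_image(n); np.savez(name+".npz",im=im,d=d,E=e)
    cv2.imwrite(f"pics/{name}.png",im[:,:,::-1]); return im,d,e
def bar():
    s=bot.get_state(); R,_=cv2.Rodrigues(np.array(s["eef_rot"])); return s,R,np.array(s["eef_pos"])
E
python3 - <<'E'
from h import *
t=np.load("top0.npz"); s=np.load("side0.npz")
crop(t["im"],170,130,330,250,5,"topc"); crop(s["im"],150,120,330,290,4.4,"sidec") if 0 else crop(s["im"],150,130,340,270,4,"sidec")
E
```

```text
(no output)
```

View pics/topc.png

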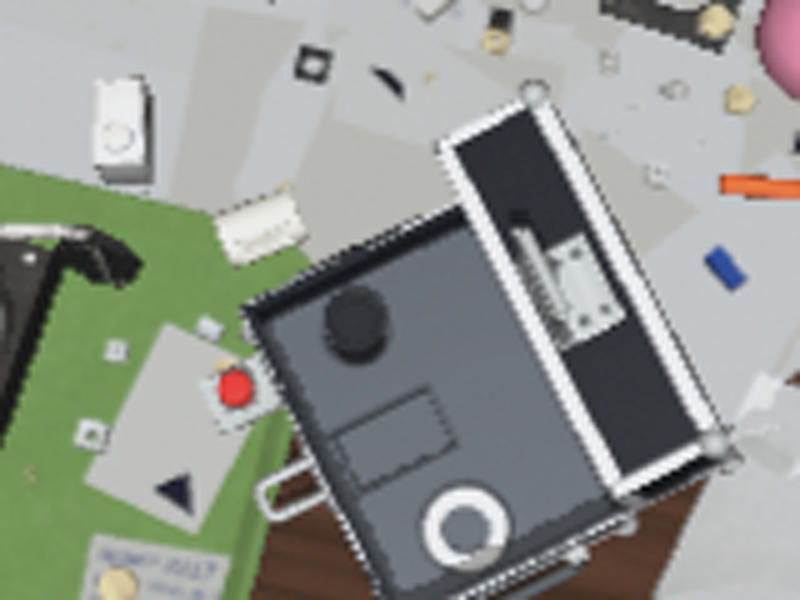

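View pics/sidec.png

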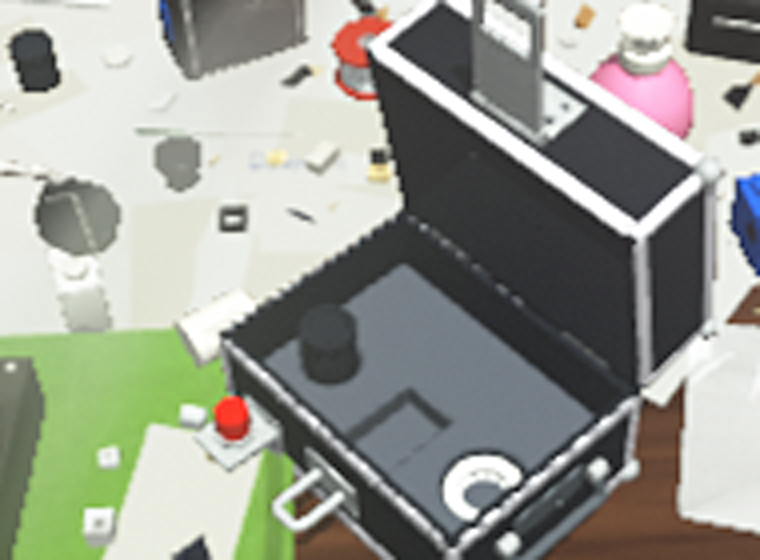

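The candidates for the cover in the top view are:
- **(194,155):** an upright bright box with a round knob, behind the tray. This fits the description.
- **(222,174):** a white cylinder lying down, which is the film roll.
- **(258,282):** a turquoise look-alike.
- **(349,183):** a blue block.

The crops confirm (194,155). The red knob is at (217,208) and the staple at about (228,228). Next I'll measure them.

```bash
python3 - <<'E'
from h import *
t=np.load("top0.npz"); im,d=t["im"],t["d"]; P=cloud("top",d); 
np.set_printoptions(precision=4,suppress=True)
# cover top
m=np.zeros((384,512),bool); m[140:175,182:205]=1
m&=(P[...,2]>.037)&(P[...,2]<.06)
print("cover n",m.sum(),np.median(P[m],0)); 
Z=P[140:172:2,184:204:2,2]; print((Z*1000).astype(int))
m2=m&(P[...,2]>.048); print("knob",m2.sum(),P[m2].mean(0))
m3=m&(P[...,2]<.0485)
r=cv2.minAreaRect((P[m][:,:2]*1000).astype(np.float32)); print(r)
# rim front corners by pixel in crop /5 + (170,130)
# red knob
hsv=cv2.cvtColor(im,cv2.COLOR_RGB2HSV); 
mr=np.zeros((384,512),bool); mr[195:220,205:230]=1
mr&=((hsv[...,0]<8)|(hsv[...,0]>172))&(hsv[...,1]>150)
print("red top",mr.sum(),P[mr].mean(0),P[mr][:,2].max(), plane("top",[np.argwhere(mr)[:,::-1].mean(0)],.06))
s=np.load("side0.npz"); 
hs=cv2.cvtColor(s["im"],cv2.COLOR_RGB2HSV); ms=np.zeros((384,512),bool); ms[225:245,195:220]=1
ms&=((hs[...,0]<8)|(hs[...,0]>172))&(hs[...,1]>150)
PS=cloud("side",s["d"]); print("red side",ms.sum(),PS[ms].mean(0))
# silver ring, film can
for name,(u,v,z) in dict(can=(241,194,.072),ring=(263,235.5,.041)).items():
    print(name,plane("top",[(u,v)],z),P[int(v),int(u)])
# rim: corners
for uv in [(219,192),(245,251),(296,229)]: print(plane("top",[uv],.08))
# recess corners
c=np.array([(426,386),(457,442),(362,490),(331,435)])/5+[170,130]
print(plane("top",c,.041))
E
```

```text
cover n 181 [ 0.6437 -0.1896  0.0459]
[[   0    3    0    0    0   -1   -1   -2   -3    0]
 [   0   -2    0    3    2   -1    2    0    4    5]
 [  -3    0    5    0    3    0    2    0    0    1]
 [   0    4   -2   46   48   44   48   48    0    0]
 [   2    4    0   51   50   42   45   45    3    0]
 [   5    1    1   38   45   44   41   46    7    4]
 [   5    0    3   44   46   42   41   39    8    0]
 [  -2    2    0   45   45   42   44   45    6    4]
 [   2    0   -7   51   51   52   48   45    8    0]
 [   0   -1    0   42   48   51   48   47   10    0]
 [   2   -2    2   48   44   41   48   45   14    0]
 [   1    2    0   43   42   48   49   43    9   -2]
 [   1    1    1   29   30   30   28   21   13   -1]
 [  13    3    1    3   10   12    3    0    5    0]
 [  17 1379 1379   23   17    1   -1    2    4    0]
 [  11   12   11   17   14   15   13   20   13    5]]
knob 57 [ 0.6405 -0.1902  0.0505]
((644.8931274414062, -188.42355346679688), (51.46199417114258, 26.783218383789062), 0.8728718161582947)
red top 34 [ 0.4908 -0.2539  0.0637] 0.06921143557559131 [[ 0.4914 -0.2535  0.06  ]]
red side 70 [ 0.4901 -0.253   0.0599]
can [[ 0.524 -0.32   0.072]] [ 0.5245 -0.3199  0.0696]
ring [[ 0.4152 -0.3762  0.041 ]] [ 0.418  -0.3762  0.027 ]
[[ 0.5292 -0.262   0.08  ]]
[[ 0.3719 -0.3288  0.08  ]]
[[ 0.4264 -0.4629  0.08  ]]
[[ 0.4926 -0.3567  0.041 ]
 [ 0.4615 -0.3729  0.041 ]
 [ 0.4366 -0.3211  0.041 ]
 [ 0.4668 -0.3048  0.041 ]]
```

```bash
python3 - <<'E'
from h import *
np.set_printoptions(precision=4,suppress=True,linewidth=200)
G={}
for n in ["top","side"]:
    t=np.load(n+"0.npz"); P=cloud(n,t["d"]); ok=t["d"]>0
    X=P[ok]; 
    for x,y,z in X: 
        if z>.02 and -.1<x<1.2 and -.9<y<.9:
            k=(int(np.floor(x*10)),int(np.floor(y*10))); G[k]=max(G.get(k,0),z)
print("rows x 1.1..-.1 ; cols y .8..-.9")
for i in range(11,-2,-1): print(i,[int(1000*G.get((i,j),0)) for j in range(8,-10,-1)])
s,R,p=bar(); e=np.load("wrist0.npz")["E"]; Rc=e[:3,:3].T; oc=-Rc@e[:3,3]
print("cam in tool",R.T@(oc-p)*1000, R.T@Rc)
# case feature ls
C={ (-18,62):(.524,-.320),(-12,-60):(.4166,-.3762),(3,-18):(.4615,-.3729),(3,18):(.4926,-.3567),(-55,-18):(.4366,-.3211),(-55,18):(.4668,-.3048)}
A=np.array(list(C.keys()))/1000;B=np.array(list(C.values()))
a,b=A-A.mean(0),B-B.mean(0); th=np.arctan2((a[:,0]*b[:,1]-a[:,1]*b[:,0]).sum(),(a*b).sum()); r=np.array([[np.cos(th),-np.sin(th)],[np.sin(th),np.cos(th)]])
o=B.mean(0)-r@A.mean(0); print("case",np.degrees(th),o,"\nres",(A@r.T+o-B)*1000)
for q in [(-.026,0),(-.0905,0),(-.0905,.06)]: print(q,r@q+o)
E
```

```text
rows x 1.1..-.1 ; cols y .8..-.9
11 [0, 0, 0, 0, 0, 0, 0, 0, 0, 0, 0, 0, 0, 0, 0, 0, 0, 0]
10 [0, 0, 0, 0, 0, 30, 44, 39, 34, 0, 0, 0, 0, 0, 0, 0, 0, 0]
9 [0, 0, 0, 0, 0, 50, 35, 42, 434, 435, 414, 0, 0, 0, 0, 0, 0, 0]
8 [0, 0, 0, 0, 0, 89, 92, 37, 488, 445, 438, 96, 106, 44, 28, 56, 0, 0]
7 [0, 0, 0, 0, 0, 94, 93, 438, 441, 32, 0, 34, 39, 42, 93, 90, 68, 36]
6 [0, 0, 0, 0, 0, 92, 307, 294, 200, 71, 56, 49, 222, 235, 95, 93, 63, 46]
5 [0, 0, 0, 0, 0, 0, 0, 242, 197, 246, 250, 214, 307, 314, 46, 56, 44, 78]
4 [0, 0, 0, 0, 0, 0, 0, 26, 59, 114, 86, 85, 86, 313, 193, 53, 66, 78]
3 [0, 0, 0, 0, 0, 0, 0, 23, 24, 24, 22, 27, 86, 86, 26, 30, 46, 41]
2 [0, 0, 0, 0, 0, 0, 0, 0, 0, 0, 0, 0, 58, 0, 32, 0, 0, 0]
1 [0, 0, 0, 0, 0, 0, 0, 0, 361, 353, 0, 0, 0, 0, 29, 0, 0, 0]
0 [0, 0, 0, 0, 0, 0, 0, 0, 350, 354, 20, 0, 0, 0, 0, 0, 0, 0]
-1 [0, 0, 0, 0, 0, 0, 0, 0, 0, 0, 0, 0, 0, 0, 0, 0, 0, 0]
cam in tool [  -0.2329  -68.8114 -124.34  ] [[ 1.      0.0022 -0.    ]
 [-0.0021  0.9612  0.2758]
 [ 0.0006 -0.2758  0.9612]]
case -64.49311750499719 [ 0.4757 -0.3623] 
res [[-0.1277  0.6939]
 [-0.2531 -1.0569]
 [-0.7874  0.1911]
 [ 0.6038 -0.5066]
 [-0.8634  0.7381]
 [ 1.4279 -0.0596]]
(-0.026, 0) [ 0.4645 -0.3388]
(-0.0905, 0) [ 0.4367 -0.2806]
(-0.0905, 0.06) [ 0.4908 -0.2547]
```

```bash
python3 - <<'E'
from h import *
np.set_printoptions(precision=3,suppress=True,linewidth=200)
for n in ["top","side"]:
    t=np.load(n+"0.npz"); P=cloud(n,t["d"]); ok=(t["d"]>0)&(P[...,2]>.13)&(P[...,0]>.4)&(P[...,0]<.75)&(P[...,1]>-.31)&(P[...,1]<.3)
    for v,u in np.argwhere(ok)[::max(1,ok.sum()//25)]: print(n,u,v,P[v,u])
E
```

```text
top 9 60 [0.75  0.141 0.428]
top 3 68 [0.736 0.156 0.421]
top 0 73 [0.726 0.163 0.418]
top 2 77 [0.73  0.173 0.391]
top 8 82 [0.724 0.166 0.378]
top 3 91 [0.709 0.183 0.365]
top 4 143 [0.612 0.208 0.298]
top 28 145 [0.617 0.171 0.26 ]
top 22 147 [0.608 0.178 0.274]
top 11 149 [0.604 0.203 0.274]
top 50 150 [0.613 0.133 0.226]
top 44 152 [0.605 0.142 0.237]
top 34 154 [0.6   0.165 0.24 ]
top 74 155 [0.61  0.089 0.188]
top 57 157 [0.6   0.122 0.209]
top 85 158 [0.607 0.068 0.169]
top 101 159 [0.612 0.038 0.135]
top 69 161 [0.598 0.105 0.176]
top 75 163 [0.594 0.093 0.169]
top 90 165 [0.592 0.059 0.155]
top 98 169 [0.586 0.045 0.134]
top 176 175 [ 0.544 -0.174  0.229]
top 168 177 [ 0.538 -0.156  0.233]
top 184 180 [ 0.539 -0.187  0.193]
top 149 183 [ 0.547 -0.087  0.13 ]
top 145 187 [ 0.534 -0.08   0.144]
side 125 170 [ 0.547 -0.127  0.244]
side 126 172 [ 0.541 -0.128  0.243]
side 154 173 [ 0.542 -0.176  0.224]
side 171 176 [ 0.54  -0.206  0.208]
side 173 179 [ 0.537 -0.209  0.202]
side 170 182 [ 0.538 -0.201  0.195]
side 168 185 [ 0.538 -0.196  0.188]
side 161 188 [ 0.54  -0.181  0.182]
side 162 190 [ 0.538 -0.182  0.178]
side 98 192 [ 0.544 -0.066  0.206]
side 17 194 [0.607 0.09  0.189]
side 11 196 [0.6   0.099 0.193]
side 71 197 [0.615 0.006 0.141]
side 1 199 [0.601 0.118 0.19 ]
side 4 200 [0.602 0.115 0.185]
side 4 201 [0.592 0.111 0.192]
side 107 201 [ 0.535 -0.077  0.185]
side 110 202 [ 0.538 -0.08   0.178]
side 22 204 [0.598 0.089 0.168]
side 45 205 [0.6   0.054 0.15 ]
side 106 206 [ 0.536 -0.071  0.172]
side 39 208 [0.592 0.064 0.152]
side 63 209 [0.588 0.022 0.138]
side 45 211 [0.59  0.056 0.143]
side 49 213 [0.589 0.051 0.135]
side 113 217 [ 0.535 -0.074  0.136]
```

```bash
cat >> h.py <<'E'
def plan(targets,yaw_deg=None,start=None,syaw=None,vmax=55,rmax=.18):
    """targets: list of (x,y,z,yaw_deg or None,nrows or None)"""
    s,R,p=bar(); 
    p=p if start is None else np.array(start,float); psi=np.arctan2(R[1,0],R[0,0]) if syaw is None else np.radians(syaw)
    rows=[]
    for x,y,z,yw,n in targets:
        d=np.array([x,y,z])-p; dy=0 if yw is None else np.radians(yw)-psi
        if n is None: n=max(1,int(np.ceil(max(np.linalg.norm(d)*1000/vmax,abs(dy)/rmax))))
        for i in range(n):
            xa=np.array([np.cos(psi),np.sin(psi),0]); ya=np.array([np.sin(psi),-np.cos(psi),0])
            w=d/n*1000
            rows.append(f"{w@xa:.1f} {w@ya:.1f} {-w[2]:.1f} {-dy/n:.4f}"); psi+=dy/n
        p=np.array([x,y,z],float); rows.append("|")
    print("from",np.round(bar()[2],4),np.round(np.degrees(np.arctan2(R[1,0],R[0,0])),2)); 
    out=[];
    for r in rows: print(r,end="; " if r!="|" else "\n")
CO=np.array([.4757,-.3623]); CT=np.radians(-64.49)
def case(x,y): c,s=np.cos(CT),np.sin(CT); return CO+np.array([c*x-s*y,s*x+c*y])/1000
E
python3 - <<'E'
from h import *
plan([(.42,.05,.32,0,10),(.64,-.19,.30,-90,10)])
E
```

```text
from [0.1941 0.5673 0.2475] 71.11
-41.6 38.1 -7.3 0.1241; -36.6 43.0 -7.3 0.1241; -31.0 47.2 -7.3 0.1241; -24.9 50.7 -7.3 0.1241; -18.4 53.3 -7.3 0.1241; -11.7 55.2 -7.3 0.1241; -4.8 56.2 -7.3 0.1241; 2.2 56.4 -7.3 0.1241; 9.2 55.7 -7.3 0.1241; 16.0 54.1 -7.3 0.1241; |
22.0 24.0 2.0 0.1571; 25.5 20.3 2.0 0.1571; 28.3 16.0 2.0 0.1571; 30.5 11.4 2.0 0.1571; 31.9 6.5 2.0 0.1571; 32.5 1.4 2.0 0.1571; 32.3 -3.7 2.0 0.1571; 31.4 -8.7 2.0 0.1571; 29.6 -13.5 2.0 0.1571; 27.1 -18.0 2.0 0.1571; |
```

Call:
servo_tool:
  steps: "-42 38 -7 0.124; -37 43 -7 0.124; -31 47 -7 0.124; -25 51 -7 0.124; -18 53 -7 0.124; -12 55 -7 0.124; -5 56 -7 0.124; 2 56 -7 0.124; 9 56 -7 0.124; 16 54 -7 0.124"
  claw: 0

```text
clock: 1.4
eef_pos: [0.4192, 0.0485, 0.3185]
eef_rot: [-3.141, 0.005, -0.001]
ft_force: [1.4, 1.2, 0.3]
gripper_width: 0.0851
```

Call:
servo_tool:
  steps: "22 24 2 0.157; 26 20 2 0.157; 28 16 2 0.157; 30 11 2 0.157; 32 7 2 0.157; 33 1 2 0.157; 32 -4 2 0.157; 31 -9 2 0.157; 30 -14 2 0.157; 27 -18 2 0.157"

```text
clock: 2.65
eef_pos: [0.6409, -0.1889, 0.2976]
eef_rot: [2.217, -2.225, -0.001]
ft_force: [0.1, 1.1, -0.7]
gripper_width: 0.0854
```

Call:
servo_tool:
  steps: "0 0 0 0; 0 0 0 0"

```text
clock: 2.9
eef_pos: [0.6401, -0.1877, 0.2978]
eef_rot: [2.225, -2.217, -0.002]
ft_force: [0.9, 0.4, -0.7]
gripper_width: 0.0852
```

```bash
python3 - <<'E'
from h import *
im,d,e=snap("wrist","w1"); im2,_,_=snap("side","s1")
s,R,p=bar(); print(s["joint_positions"],p,np.degrees(np.arctan2(R[1,0],R[0,0])),R[:,2],s["clock"])
print(proj("wrist",[[.645,-.189,.045]],e))
E
```

```text
[-3.61703863e-01  2.98809019e-01  1.20504493e+00  1.76653252e-04
  1.63769667e+00  1.20534797e+00] [ 0.64006634 -0.18736108  0.29860058] -89.78477899795351 [ 1.01683161e-04  1.49980048e-04 -9.99999984e-01] 3.0
[[258.973825   152.93953839]]
```

View pics/w1.png

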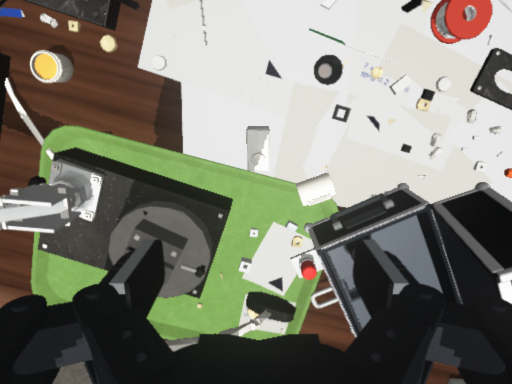

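View pics/s1.png

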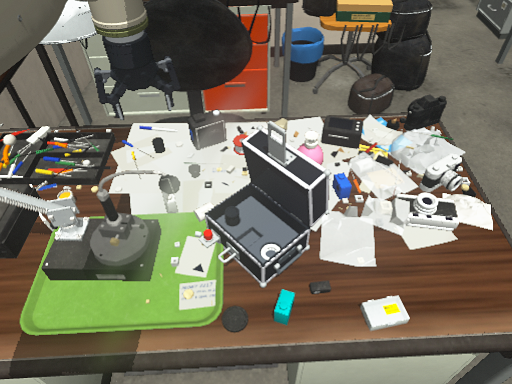

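```bash
python3 - <<'E'
from h import *
t=np.load("w1.npz"); im,d,e=t["im"],t["d"],t["E"]; P=cloud("wrist",d,e)
crop(im,225,110,300,190,8,"w1c")
m=np.zeros((384,512),bool); m[115:180,235:285]=1; m&=(P[...,2]>.038)&(P[...,2]<.058)
X=P[m]; print(m.sum(),cv2.minAreaRect((X[:,:2]*1000).astype(np.float32)))
uv=np.argwhere(m)[:,::-1].astype(np.float32); b=cv2.boxPoints(cv2.minAreaRect(uv)); print(b); print(plane("wrist",b,.045,e))
E
```

```text
976 ((648.3942260742188, -187.36769104003906), (49.30292510986328, 27.111103057861328), 0.8889212608337402)
[[245.99997 128.99998]
 [268.99997 128.99998]
 [268.99997 169.99998]
 [245.99997 169.99998]]
[[ 0.67301229 -0.17375257  0.045     ]
 [ 0.67316745 -0.20047274  0.045     ]
 [ 0.62434472 -0.20118996  0.045     ]
 [ 0.62418235 -0.17352184  0.045     ]]
```

View pics/w1c.png

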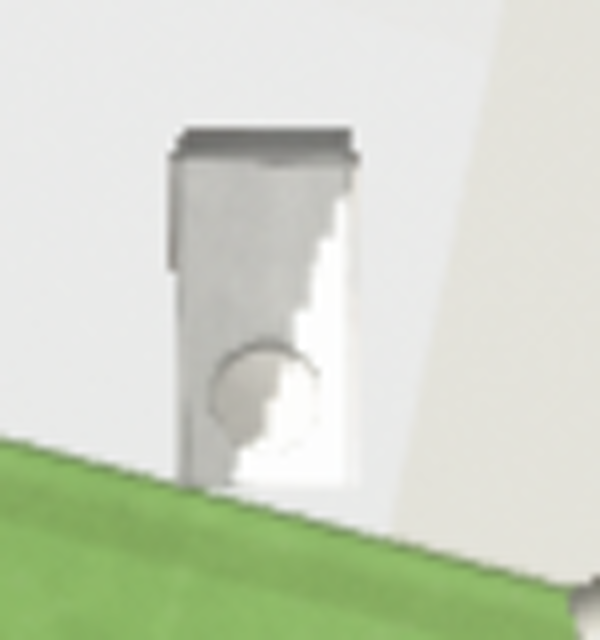

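```bash
python3 - <<'E'
from h import *
plan([(.647,-.188,.10,-89.1,5),(.647,-.188,.041,None,3)])
E
```

```text
from [ 0.6401 -0.1874  0.2986] -89.78
0.1 -1.4 39.7 -0.0024; 0.1 -1.4 39.7 -0.0024; 0.1 -1.4 39.7 -0.0024; 0.1 -1.4 39.7 -0.0024; 0.1 -1.4 39.7 -0.0024; |
0.0 0.0 19.7 0.0000; 0.0 0.0 19.7 0.0000; 0.0 0.0 19.7 0.0000; |
```

Call:
servo_tool:
  steps: "0 -1.4 40 -0.003; 0 -1.4 40 -0.003; 0 -1.4 40 -0.003; 0 -1.4 40 -0.003; 0 -1.4 39 0; 0 0 20 0; 0 0 20 0; 0 0 19 0; 0 0 0 0; 0 0 0 0"

```text
clock: 4.25
eef_pos: [0.648, -0.1884, 0.0413]
eef_rot: [-2.236, 2.206, -0.002]
ft_force: [0.3, -0.1, 0.6]
gripper_width: 0.0855
```

Call:
servo_tool:
  steps: "0 0 0 0; 0 0 0 0; 0 0 0 0; 0 0 0 0; 0 0 0 0; 0 0 0 0"
  claw: 1
  force: 40

```text
clock: 5.0
eef_pos: [0.6477, -0.1882, 0.0408]
eef_rot: [-2.237, 2.206, -0.001]
ft_force: [-0.3, -0.6, 3.5]
gripper_width: 0.0269
```

Call:
servo_tool:
  steps: "0 0 -20 0; 0 0 -30 0; 0 0 -50 0; 0 0 -55 0; 0 0 -55 0; 0 0 -55 0; 0 0 -10 0; 0 0 0 0"

```text
clock: 6.0
eef_pos: [0.6476, -0.1881, 0.3167]
eef_rot: [-2.236, 2.205, -0.003]
ft_force: [0.0, 0.5, -1.5]
gripper_width: 0.0269
```

```bash
python3 - <<'E'
from h import *
snap("wrist","w2"); print(bar()[0]["gripper_width"],bar()[0]["ft_force"])
x,y=case(-26,0); print(x,y)
plan([(x,y,.31,25.51,12),(x,y,.12,None,4),(x,y,.095,None,2)])
E
```

```text
0.02705295679517786 [ 0.53091144 -0.15706721 -2.11136738]
0.46450261585139074 -0.3388347365617074
from [ 0.647  -0.1879  0.3145] -89.21
12.4 15.4 0.4 -0.1669; 9.6 17.2 0.4 -0.1669; 6.6 18.6 0.4 -0.1669; 3.5 19.4 0.4 -0.1669; 0.2 19.7 0.4 -0.1669; -3.1 19.5 0.4 -0.1669; -6.3 18.7 0.4 -0.1669; -9.3 17.4 0.4 -0.1669; -12.1 15.6 0.4 -0.1669; -14.5 13.4 0.4 -0.1669; -16.5 10.8 0.4 -0.1669; -18.1 7.9 0.4 -0.1669; |
0.0 0.0 47.5 0.0000; 0.0 0.0 47.5 0.0000; 0.0 0.0 47.5 0.0000; 0.0 0.0 47.5 0.0000; |
0.0 0.0 12.5 0.0000; 0.0 0.0 12.5 0.0000; |
```

View pics/w2.png

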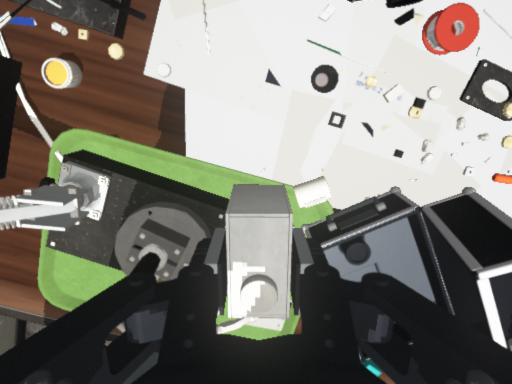

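The cover hangs straight between the pads, with its top face spanning about u 228–291, v 213–325.

Call:
servo_tool:
  steps: "12 15 0 -0.167; 10 17 0 -0.167; 7 19 0 -0.167; 4 19 0 -0.167; 0 20 0 -0.167; -3 20 0 -0.167; -6 19 0 -0.167; -9 17 0 -0.167; -12 16 0 -0.167; -15 13 0 -0.167"

```text
clock: 7.3
eef_pos: [0.4943, -0.3148, 0.3121]
eef_rot: [-3.133, -0.186, 0.006]
ft_force: [-0.7, -0.1, -1.6]
gripper_width: 0.0268
```

Call:
servo_tool:
  steps: "-17 11 0 -0.167; -18 8 0 -0.167; 0 0 30 0; 0 0 40 0; 0 0 40 0; 0 0 40 0; 0 0 40 0; 0 0 20 0; 0 0 0 0; 0 0 0 0"

```text
clock: 8.55
eef_pos: [0.4658, -0.3413, 0.1068]
eef_rot: [3.062, 0.696, 0.002]
ft_force: [1.1, -0.2, -0.6]
gripper_width: 0.0275
```

```bash
python3 - <<'E'
from h import *
a=plane("wrist",[(228,213),(291,213),(226,322),(291,326)],.3145+.004,np.load("w2.npz")["E"]); print(np.round(a,4),a.mean(0), "tcp .647,-.188")
im,d,e=snap("wrist","w3"); im2,_,_=snap("side","s3"); crop(im2,170,130,330,270,4.5,"s3c"); im3,_,_=snap("top","t3")
crop(im3,190,130,330,260,5,"t3c")
x,y=case(-26,0); plan([(x,y,.095,25.51,1)])
E
```

```text
[[ 0.6724 -0.1761  0.3185]
 [ 0.6728 -0.2017  0.3185]
 [ 0.6197 -0.1746  0.3185]
 [ 0.6179 -0.2042  0.3185]] [ 0.64568149 -0.18916863  0.3185    ] tcp .647,-.188
from [ 0.4661 -0.3416  0.1073] 25.61
-0.2 -3.2 12.3 0.0018; |
```

View pics/w3.png

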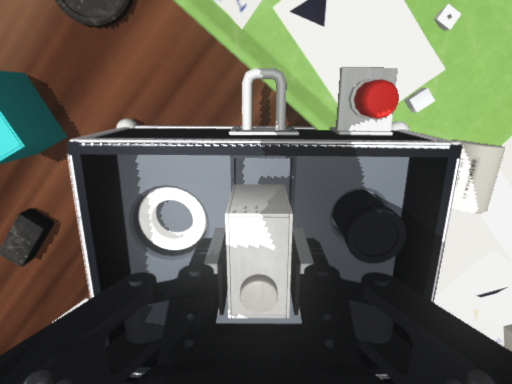

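View pics/s3c.png

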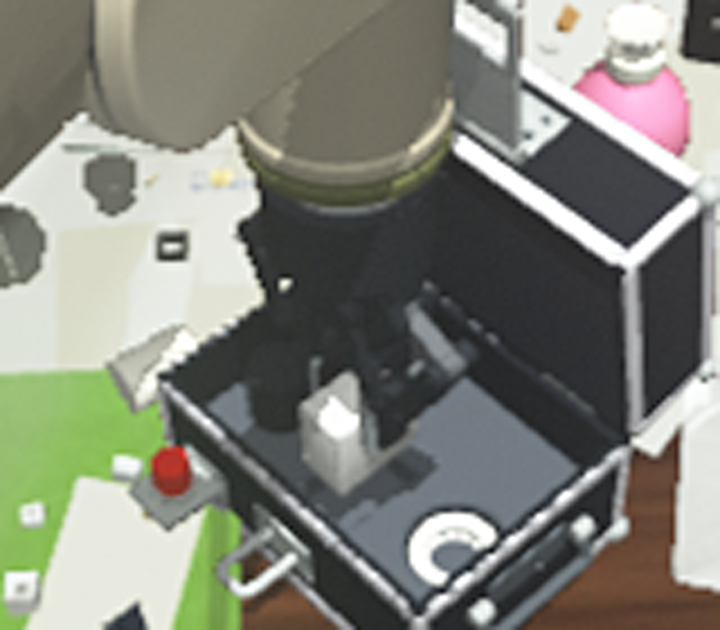

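```bash
python3 - <<'E'
from h import *
im=np.load("w3.npz")["im"]; crop(im,200,50,410,250,3.5,"w3c")
e=np.load("w3.npz")["E"]
np.set_printoptions(precision=1,suppress=True)
for n,(x,y,z) in dict(recFL=(-55,-18,41),recFR=(-55,18,41),can=(-18,62,72),ring=(-12,-60,41),knob=(-90.5,60,63),stL=(-107,-10,39),stR=(-107,10,39),rimL=(-70,-95,80),rimR=(-70,95,80)).items():
    print(n,proj("wrist",[[*case(x,y),z/1000]],e)[0])
E
```

```text
recFL [227.2 159.4]
recFR [287.1 159.6]
can [371.1 238.3]
ring [163.1 225.5]
knob [375.5  99.6]
stL [239.7  68. ]
stR [275.1  68.1]
rimL [ 57.3 143.9]
rimR [456.3 145.4]
```

View pics/w3c.png

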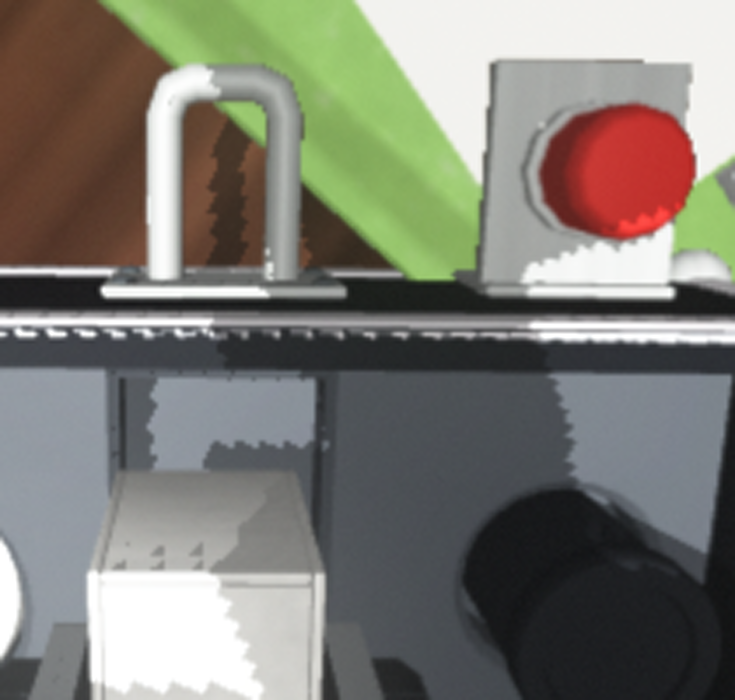

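```bash
python3 - <<'E'
from h import *
x,y=case(-28.5,2.5); plan([(x,y,.088,25.51,1)])
E
```

```text
from [ 0.4661 -0.3416  0.1073] 25.61
2.3 -5.6 19.3 0.0018; |
```

Call:
servo_tool:
  steps: "2.3 -5.6 5 0; 0 0 10 0; 0 0 4 0; 0 0 0 0; 0 0 0 0"

```text
clock: 9.32
eef_pos: [0.4648, -0.3348, 0.0864]
eef_rot: [3.063, 0.696, 0.0]
ft_force: [-0.1, -0.3, -1.1]
gripper_width: 0.027
```

```bash
python3 - <<'E'
from h import *
im,d,e=snap("wrist","w4"); crop(im,190,100,330,240,4.2,"w4c"); im2,_,_=snap("side","s4"); crop(im2,190,180,300,280,5.5,"s4c"); im3,_,_=snap("top","t4"); crop(im3,200,160,300,250,6,"t4c")
print(bar()[2],bar()[0]["ft_force"])
E
```

```text
[ 0.46493072 -0.33484008  0.086624  ] [-0.05058421  0.23406862 -1.9094553 ]
```

View pics/w4c.png

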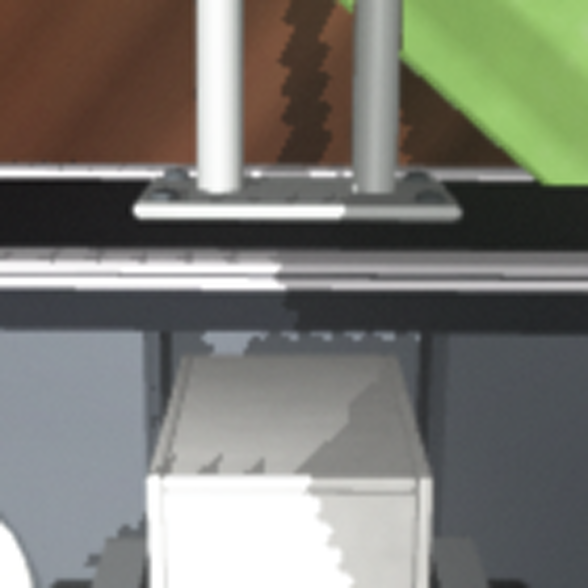

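View pics/s4c.png

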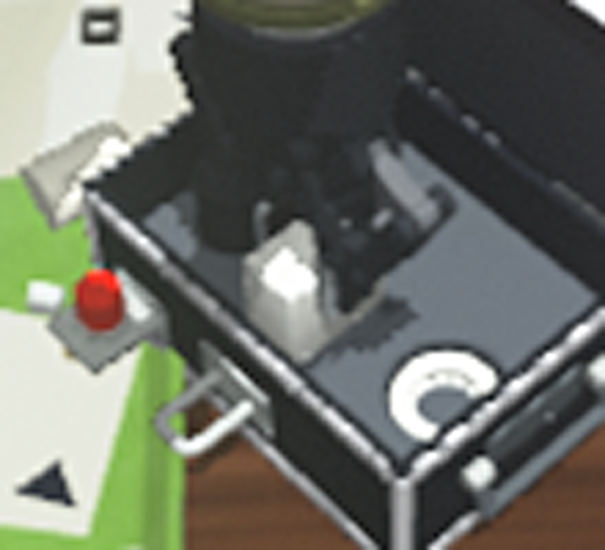

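```bash
python3 - <<'E'
from h import *
e=np.load("w4.npz")["E"]; np.set_printoptions(precision=1,suppress=True)
def tocase(X): d=(X[:,:2]-CO)*1000; c,s=np.cos(CT),np.sin(CT); return np.c_[d@[c,s],d@[-s,c]]
def q(n,u,v,z): print(n,tocase(plane("wrist",[(190+u/4.2,100+v/4.2)],z/1000,e)))
q("cover front bottom",291,355,45.6); q("cover front top",291,478,90.6)
q("rim inner edge? z80",291,330,80); q("rim alu bottom z80",291,290,80); q("rim alu top",291,250,80); q("rec edge at floor visible",291,333,23);q("at41",291,333,41)
q("staple plate bottom",291,215,45)
q("recess L",147,345,41);q("recess R",433,345,41)
s,R,p=bar(); print("tcp",tocase(p[None]))
# staple front in w3
e=np.load("w3.npz")["E"]
print("staple front", tocase(plane("wrist",[(200+225/3.5,50+65/3.5)],.039,e)), tocase(plane("wrist",[(200+148/3.5,50+130/3.5),(200+302/3.5,50+130/3.5)],.036,e)))
print("bracket front",tocase(plane("wrist",[(200+590/3.5,50+62/3.5)],.039,e)),"knob",tocase(plane("wrist",[(380.6,99.1)],.063,e)))
E
```

```text
cover front bottom [[-52.7   3.2]]
cover front top [[-53.1   3.1]]
rim inner edge? z80 [[-64.9   3. ]]
rim alu bottom z80 [[-69.   3.]]
rim alu top [[-73.   3.]]
rec edge at floor visible [[-49.8   3.2]]
at41 [[-54.4   3.2]]
staple plate bottom [[-70.6   3.1]]
recess L [[-52.8 -15.6]]
recess R [[-52.9  21.7]]
tcp [[-29.4   2.1]]
staple front [[-106.7    3.9]] [[-96.7  -8.8]
 [-96.8  16.8]]
bracket front [[-107.6   62.8]] knob [[-90.8  62.6]]
```

Call:
servo_tool:
  steps: "0 1.5 3 0; 0 0 5 0; 0 0 5 0; 0 0 4 0; 0 0 3 0; 0 0 2 0; 0 0 0 0"

```text
clock: 10.35
eef_pos: [0.4653, -0.3359, 0.0642]
eef_rot: [-3.063, -0.696, 0.0]
ft_force: [-0.7, -0.4, -0.9]
gripper_width: 0.0275
```

Call:
servo_tool:
  steps: "0 0 1 0; 0 0 0 0"

```text
clock: 10.6
eef_pos: [0.4656, -0.3362, 0.0638]
eef_rot: [3.063, 0.696, 0.001]
ft_force: [-1.6, 0.5, 2.1]
gripper_width: 0.0275
```

```bash
python3 - <<'E'
from h import *
im,d,e=snap("wrist","w5"); crop(im,190,100,330,240,4.2,"w5c"); im2,_,_=snap("side","s5"); crop(im2,190,180,300,280,5.5,"s5c")
print(bar()[2],bar()[0]["ft_force"])
E
```

```text
[ 0.4655722  -0.3361768   0.06376441] [-1.19377619  0.30788464  4.29047927]
```

View pics/w5c.png

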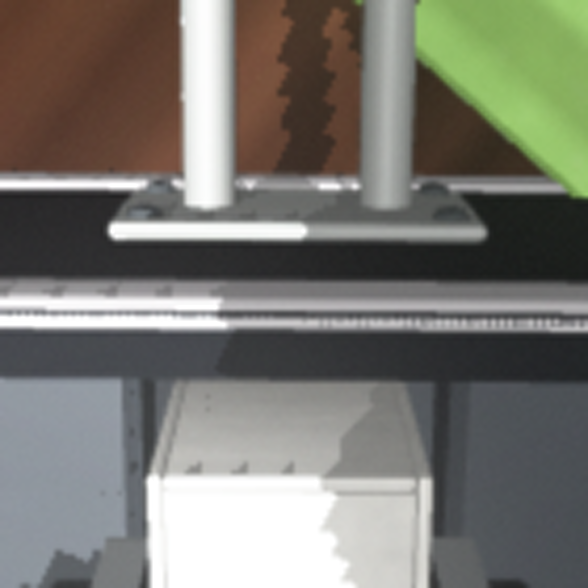

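View pics/s5c.png

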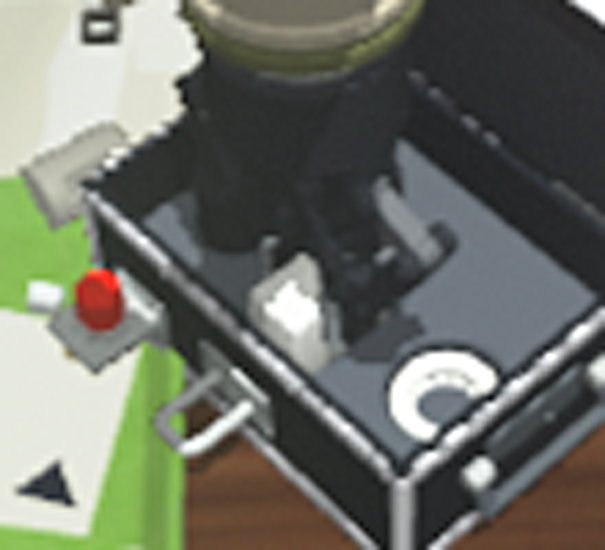

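Call:
servo_tool:
  steps: "0 0 0 0; 0 0 0 0; 0 0 0 0; 0 0 0 0"
  claw: 0.5

```text
clock: 11.2
eef_pos: [0.4654, -0.336, 0.0632]
eef_rot: [-3.063, -0.696, 0.0]
ft_force: [-0.5, -0.1, -0.3]
gripper_width: 0.0427
```

Call:
servo_tool:
  steps: "0 0 -10 0; 0 0 -20 0; 0 0 -40 0; 0 -10 -50 0; 0 -10 -50 0; 0 0 -50 0; 0 0 -20 0; 0 0 0 0"

```text
clock: 12.2
eef_pos: [0.4574, -0.3185, 0.3058]
eef_rot: [3.06, 0.696, 0.004]
ft_force: [0.7, -0.0, -0.3]
gripper_width: 0.0428
```

```bash
python3 - <<'E'
from h import *
im,d,e=snap("wrist","w6"); im2,_,_=snap("side","s6"); crop(im2,190,130,350,280,4,"s6c")
print(bar()[2],bar()[0]["ft_force"],bar()[0]["clock"])
P=cloud("wrist",d,e)
def tocase(X): q=(X[:,:2]-CO)*1000; c,s=np.cos(CT),np.sin(CT); return np.c_[q@[c,s],q@[-s,c]]
A=tocase(P.reshape(-1,3)); z=P[...,2].ravel()*1000
m=(abs(A[:,1])<30)&(A[:,0]>-60)&(A[:,0]<5)&(z>60)&(z<75); print(m.sum(),np.percentile(A[m],[1,50,99],axis=0),np.percentile(z[m],[5,50,95]))
E
```

```text
[ 0.45630156 -0.3176447   0.30178152] [-0.27969741 -0.59695048 -0.40102617] 12.3
990 [[-51.18727646  -9.86264351]
 [-27.35953297   3.02882085]
 [ -1.61591572  16.03653968]] [65.53405106 67.09167328 73.27128572]
```

View pics/w6.png

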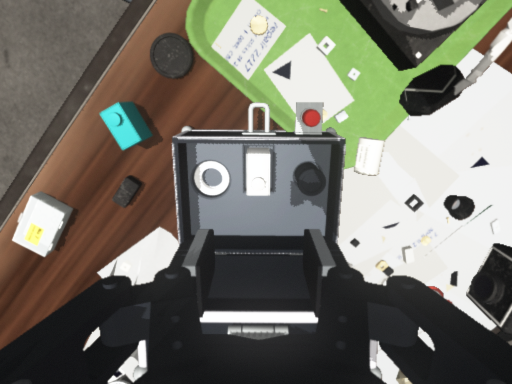

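View pics/s6c.png

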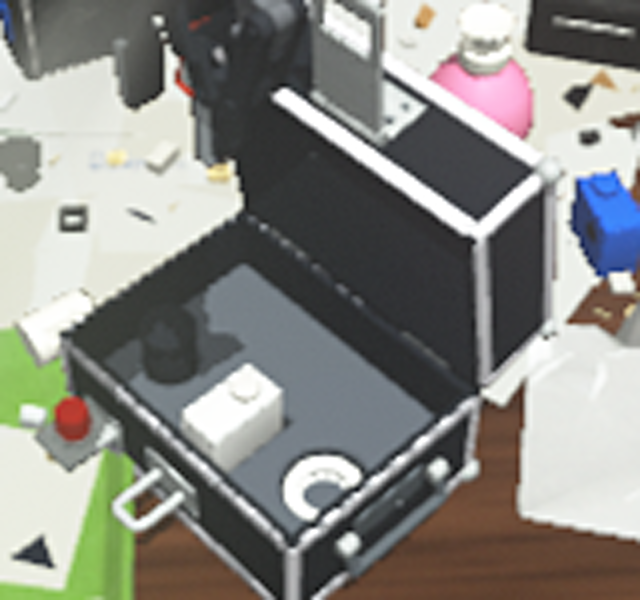

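```bash
cat >> h.py <<'E'
def tocase(X): q=(X[:,:2]-CO)*1000; c,s=np.cos(CT),np.sin(CT); return np.c_[q@[c,s],q@[-s,c],X[:,2]*1000]
E
python3 - <<'E'
from h import *
np.set_printoptions(precision=1,suppress=True)
for n in ["side0","s6","top0"]:
    t=np.load(n+".npz"); A=tocase(cloud("top" if "t" in n[0] else "side",t["d"]).reshape(-1,3)); A=A[(abs(A[:,1])<90)&(A[:,0]>20)&(A[:,0]<150)&(A[:,2]>100)]
    # inner face/rim & front wall
    h=A[(abs(A[:,1])<20)&(A[:,2]>235)]; print(n,"hasp",len(h)); 
    for z0 in range(235,320,15):
        g=h[(h[:,2]>=z0)&(h[:,2]<z0+15)]; 
        if len(g)>3: print("  ",z0,np.median(g,0),len(g))
    w=A[(abs(A[:,1])>28)&(A[:,2]>205)&(A[:,2]<245)]; 
    for x0 in range(30,120,15):
        g=w[(w[:,0]>=x0)&(w[:,0]<x0+15)]
        if len(g)>3: print("  wall",x0,np.median(g,0),len(g))
a=1.4
for c in [(-30,-72,.335),(140,-72,.335),(140,-72,.235)]: print(c,case(*c[:2]))
x1,y1=case(-30,-72); x2,y2=case(145,-72)
plan([(x1,y1,.335,None,2),(x2,y2,.335,None,4),(x2,y2,.225,None,3)])
E
```

```text
side0 hasp 423
   235 [ 55.6  -1.2 242.7] 79
   250 [ 54.7  -0.3 257.7] 86
   265 [ 54.3  -0.4 272.4] 94
   280 [ 53.7 -16.9 286.7] 29
   295 [ 52.9  -2.1 305. ] 117
   310 [ 55.    2.6 310.4] 18
  wall 45 [ 50.9 -36.3 219.9] 423
  wall 60 [ 67.2 -37.5 222.1] 329
  wall 75 [ 82.  -45.9 224.5] 279
  wall 90 [ 97.6 -45.9 227.6] 268
s6 hasp 424
   235 [ 55.6  -1.3 242.6] 83
   250 [ 55.   -0.2 257.3] 85
   265 [ 54.2  -0.8 272.8] 92
   280 [ 53.8 -16.4 287.7] 29
   295 [ 52.6  -0.5 305. ] 110
   310 [ 54.6  -5.3 310.6] 25
  wall 30 [ 44.7 -75.7 219.7] 5
  wall 45 [ 50.6 -52.6 219.7] 301
  wall 60 [ 67.3 -53.3 222. ] 241
  wall 75 [ 82.3 -55.6 224.7] 216
  wall 90 [ 97.6 -53.9 228. ] 225
top0 hasp 97
   235 [ 56.    0.5 238.7] 8
   250 [ 55.   -0.6 258.3] 8
   265 [ 54.2  -0.3 276.5] 12
   280 [ 54.2  -2.6 284.7] 4
   295 [ 55.5  -0.1 308. ] 33
   310 [ 56.    0.3 311.7] 32
  wall 45 [ 53.3 -29.9 220.4] 304
  wall 60 [ 67.6 -33.5 222.4] 311
  wall 75 [ 82.5 -28.8 224.5] 334
  wall 90 [ 97.5 -29.3 227.9] 337
  wall 105 [105.6  51.7 226.9] 16
(-30, -72, 0.335) [ 0.4 -0.4]
(140, -72, 0.335) [ 0.5 -0.5]
(140, -72, 0.235) [ 0.5 -0.5]
from [ 0.5 -0.3  0.3] 25.61
-36.9 9.3 -16.6 0.0000; -36.9 9.3 -16.6 0.0000; |
-0.1 43.7 -0.0 0.0000; -0.1 43.7 -0.0 0.0000; -0.1 43.7 -0.0 0.0000; -0.1 43.7 -0.0 0.0000; |
0.0 0.0 36.7 0.0000; 0.0 0.0 36.7 0.0000; 0.0 0.0 36.7 0.0000; |
```

Call:
servo_tool:
  steps: "-37 9 -17 0; -37 9 -17 0; 0 44 0 0; 0 44 0 0; 0 44 0 0; 0 44 0 0; 0 0 36 0; 0 0 36 0; 0 0 30 0; 0 0 0 0"
  claw: 1

```text
clock: 13.55
eef_pos: [0.4719, -0.5225, 0.2283]
eef_rot: [-3.054, -0.694, 0.007]
ft_force: [-0.3, 0.7, -0.8]
gripper_width: -0.0
```

```bash
python3 - <<'E'
from h import *
s,R,p=bar(); print(tocase(p[None]),s["ft_force"],s["gripper_width"],s["clock"])
im2,_,_=snap("side","s7"); crop(im2,190,80,380,270,3.1,"s7c")
c=tocase(p[None])[0]
w=[]
for a in np.linspace(1.45,-.02,19):
    f=115*np.cos(a)-60*np.sin(a); z=80+115*np.sin(a)+60*np.cos(a); w.append((70-f+11,z+17))
w=np.array(w); print(w[0]); print(np.round(np.c_[np.diff(w[:,0]),-np.diff(w[:,1])],1).tolist())
E
```

```text
[[142.93157133 -72.40656815 228.264544  ]] [-0.25286385  0.69466446 -0.75480174] -9.901806522229108e-06 13.55
[126.70496099 218.39216013]
[[-10.1, -3.3], [-10.3, -2.5], [-10.5, -1.6], [-10.6, -0.8], [-10.6, 0.1], [-10.5, 0.9], [-10.4, 1.8], [-10.3, 2.6], [-10.0, 3.5], [-9.7, 4.3], [-9.3, 5.1], [-8.9, 5.8], [-8.4, 6.5], [-7.8, 7.2], [-7.2, 7.8], [-6.5, 8.3], [-5.8, 8.8], [-5.1, 9.3]]
```

View pics/s7c.png

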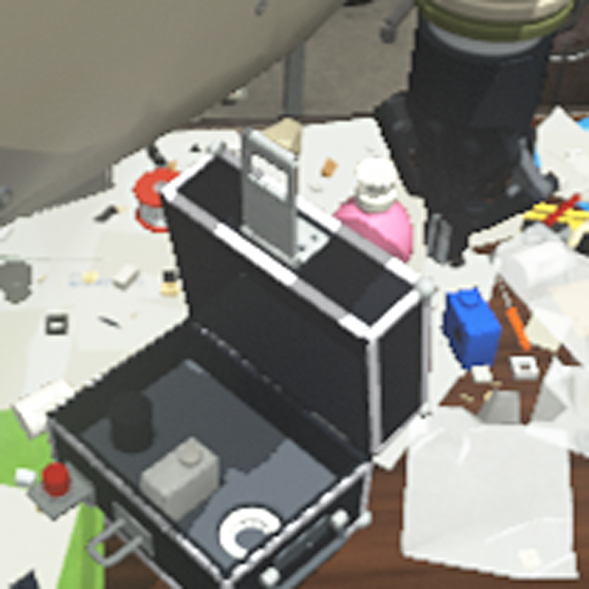

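Call:
servo_tool:
  steps: "0 -8 5 0; 0 -8 5 0; 0 -10 -3.3 0; 0 -10 -2.5 0; 0 -10.5 -1.6 0; 0 -10.5 -0.8 0; 0 -10.5 0 0; 0 -10.5 0.9 0; 0 -10.5 1.8 0"

```text
clock: 14.72
eef_pos: [0.4358, -0.4449, 0.2324]
eef_rot: [3.061, 0.696, 0.002]
ft_force: [1.6, -1.4, 6.8]
gripper_width: 0.0002
```

```bash
python3 - <<'E'
from h import *
s,R,p=bar(); print(tocase(p[None]),s["ft_force"],s["gripper_width"],s["clock"])
im2,_,_=snap("side","s8"); crop(im2,190,80,380,270,3.1,"s8c")
E
```

```text
[[ 57.3251834  -71.58908114 232.38956363]] [ 1.61618098 -1.42738732  6.76875211] 0.0001683064671684069 14.725
```

View pics/s8c.png

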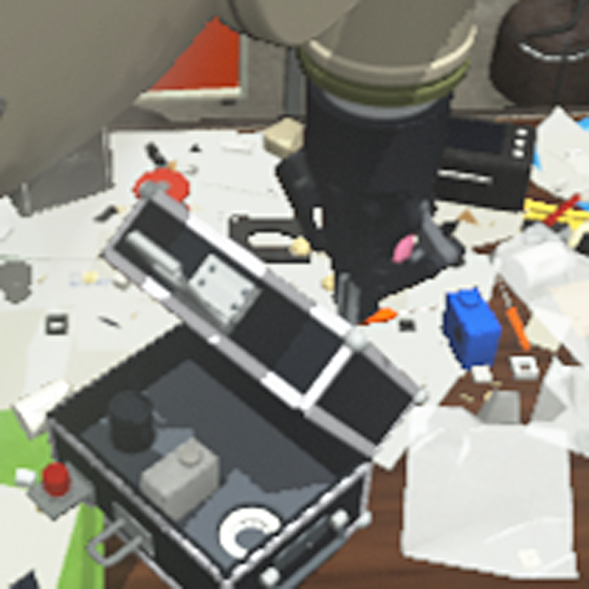

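Call:
servo_tool:
  steps: "0 -10.3 2.6 0; 0 -10 3.5 0; 0 -9.7 4.3 0; 0 -9.3 5.1 0; 0 -8.9 5.8 0; 0 -8.4 6.5 0; 0 -7.8 7.2 0; 0 -7.2 7.8 0; 0 -6.5 8.3 0"

```text
clock: 15.9
eef_pos: [0.4015, -0.374, 0.1788]
eef_rot: [-3.063, -0.696, 0.001]
ft_force: [-1.5, 1.5, 2.5]
gripper_width: 0.0001
```

```bash
python3 - <<'E'
from h import *
s,R,p=bar(); print(tocase(p[None]),s["ft_force"],s["gripper_width"],s["clock"])
E
```

```text
[[-21.45408281 -72.02232708 178.83596564]] [-1.53240985  1.5376371   2.49315867] 9.159776951167161e-05 15.9
```

Call:
servo_tool:
  steps: "0 -5.8 8 0; 0 -5 8 0; 0 0 5 0; 0 0 2 0; 0 0 1 0; 0 0 0 0"

```text
clock: 16.65
eef_pos: [0.3971, -0.3649, 0.1569]
eef_rot: [-3.063, -0.696, 0.0]
ft_force: [-5.5, 7.5, 12.5]
gripper_width: 0.0
```

```bash
python3 - <<'E'
from h import *
s,R,p=bar(); print(tocase(p[None]),s["ft_force"],s["gripper_width"],s["clock"])
im2,_,_=snap("side","s9"); crop(im2,170,120,370,290,3.5,"s9c")
E
```

```text
[[-31.51782106 -72.0285643  156.93797921]] [-5.50212527  7.51268866 12.50005462] 1.0435792126757441e-05 16.65
```

View pics/s9c.png

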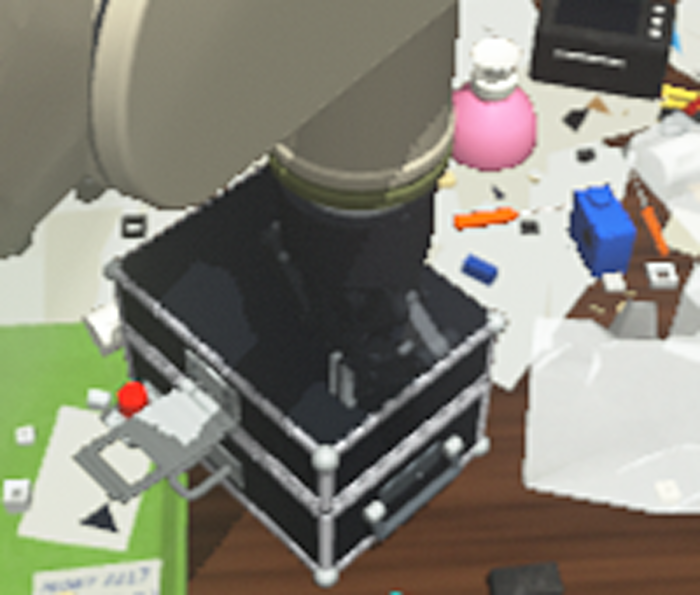

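```bash
python3 - <<'E'
from h import *
np.set_printoptions(precision=1,suppress=True,linewidth=160)
P0=np.array([.4719,-.5225,.2283])
R=cv2.Rodrigues(np.array([-3.054,-.694,.007]))[0]
P1=np.array([.4648,-.3348,.0866])
for n,p in (("s7",P0),("s9",bar()[2]),("s1",None)):
    if n=="s1": p=np.array([.6401,-.1874,.2986]); R=cv2.Rodrigues(np.array([2.225,-2.217,-.002]))[0]
    t=np.load(n+".npz"); X=cloud("side",t["d"]).reshape(-1,3); ok=t["d"].ravel()>0
    T=((X-p)@R*1000)[ok]
    T=T[(abs(T[:,0])<80)&(abs(T[:,1])<110)&(T[:,2]<25)&(T[:,2]>-200)]
    print(n)
    for z0 in range(20,-200,-15):
        g=T[(T[:,2]<=z0)&(T[:,2]>z0-15)]
        if len(g)>5: print(z0,len(g),np.percentile(g[:,0],[1,99]),np.percentile(g[:,1],[1,50,99]))
E
```

```text
s7
20 771 [-20.5  76.4] [-97.4 -82.4  -5.7]
5 733 [-23.3  78.8] [-88.5 -51.1   3.5]
-10 134 [-12.6  79.2] [-89.  -11.4   2.3]
-25 251 [-32.2  78.5] [-89.8 -11.3   8.6]
-40 293 [-44.7  77.2] [-90.5 -11.4  10.1]
-55 309 [-57.6  65.3] [-91.3 -11.3   3. ]
-70 519 [-60.9  78. ] [-92.3 -10.3  11.4]
-85 286 [-44.2  40.2] [-20.4  -9.8   7.8]
-100 109 [-38.   16.3] [-36.6  -8.4   9.6]
-115 320 [-37.   27.5] [-37.9 -29.6  13.9]
-130 337 [-37.1  25.8] [-38.2 -29.3  12.9]
-145 478 [-37.3  28.9] [-37.6 -26.8  16.5]
-160 157 [-41.7  24. ] [-41.6 -27.7   6.4]
-175 434 [-42.2  29.9] [-42.3 -32.5  14. ]
-190 344 [-41.8  30.8] [-41.4 -31.3  17.9]
s9
20 1463 [-21.5  78.8] [-41.2  -8.5  99.6]
5 63 [-12.4  14.4] [-11.4  -7.    2.9]
-10 40 [-12.4   9.5] [-12.3  -9.6  -3.9]
-25 148 [-30.5  33.1] [-13.6 -11.2  10.5]
-40 163 [-44.4  47.4] [-17.4 -11.6   8.6]
-55 200 [-57.8  57.4] [-17.7 -12.1  -4.3]
-70 312 [-60.3  59.7] [-20.5  -9.5  11.5]
-85 151 [-42.9  -7.6] [-20.5 -10.7   7.2]
-100 91 [-38.1  -0.9] [-37.3  -8.9   8.7]
-115 262 [-36.6  22.2] [-38.4 -27.1  16.6]
-130 275 [-36.9  20.4] [-38.6 -27.8  16.5]
-145 386 [-36.5  18.3] [-38.8 -26.   15.1]
-160 75 [-41.7  15.9] [-43.8 -31.3  16.8]
-175 361 [-42.   17.5] [-44.6 -30.9  17.8]
-190 285 [-41.6   7.1] [-43.8 -27.6  25. ]
s1
5 69 [-54.8  55.2] [-12.7   7.8  11.4]
-10 103 [-56.   55.8] [-5.7  7.  11.5]
-25 103 [-60.   58.8] [-4.5  8.2 12.3]
-40 339 [-72.3  72.1] [-10.9   9.5  14.2]
-55 464 [-71.2  70.7] [-15.2  10.1  17.9]
-70 428 [-68.9  68.8] [ 2.8 10.8 19.8]
-85 723 [-66.7  66.6] [-11.    9.3  19.4]
-100 156 [-61.8  63.6] [-10.7  11.1  36.9]
-115 373 [-35.9  36.1] [ 6.8 31.5 37.9]
-130 387 [-36.1  36.3] [ 4.4 31.8 37.9]
-145 512 [-35.9  35.7] [-6.6 28.4 37.5]
-160 242 [-39.9  39.4] [11.4 30.3 42.5]
-175 524 [-40.8  41.3] [ 5.2 35.6 43.4]
-190 396 [-40.6  40.9] [ 1.7 34.7 42.7]
```

```bash
python3 - <<'E'
from h import *
np.set_printoptions(precision=1,suppress=True)
w=[]
for d in np.linspace(100,0,15):
    t=np.radians(d); r=22+18*d/97
    w.append((-75-r*np.sin(t)-np.cos(t)-11.5, 94-r*np.cos(t)+np.sin(t)+17))
w=np.array(w); print(w[0],w[-1]); print(np.round(np.c_[np.diff(w[:,0]),-np.diff(w[:,1])],1).tolist())
x0,y0=case(-31,-72);x1,y1=case(-135,2); x2,y2=case(w[0,0],2)
plan([(*bar()[2][:2],.185,None,1),(x1,y1,.185,None,3),(x2,y2,.13,None,2),(x2,y2,w[0,1]/1000,None,1)])
E
```

```text
[-126.3  119. ] [-87.5  89. ]
[[0.6, 5.1], [1.3, 4.8], [1.8, 4.4], [2.3, 4.0], [2.7, 3.5], [3.1, 3.0], [3.3, 2.5], [3.5, 1.9], [3.6, 1.4], [3.6, 0.8], [3.5, 0.3], [3.4, -0.2], [3.2, -0.6], [2.9, -1.0]]
from [ 0.4 -0.4  0.2] 25.62
0.0 0.0 -28.0 0.0000; |
24.7 -34.4 -0.0 0.0000; 24.7 -34.4 -0.0 0.0000; 24.7 -34.4 -0.0 0.0000; |
-0.0 4.4 27.5 0.0000; -0.0 4.4 27.5 0.0000; |
0.0 0.0 11.0 0.0000; |
```

Call:
servo_tool:
  steps: "0 0 -30 0; 24.7 -34.5 0 0; 24.7 -34.5 0 0; 24.7 -34.5 0 0; 0 4.4 27 0; 0 4.4 27 0; 0 0 0 0"

```text
clock: 17.58
eef_pos: [0.4217, -0.2467, 0.1294]
eef_rot: [-3.06, -0.695, 0.005]
ft_force: [0.1, 0.3, 0.2]
gripper_width: 0.0
```

```bash
python3 - <<'E'
from h import *
s,R,p=bar(); print(tocase(p[None]),s["ft_force"],s["clock"])
im2,_,_=snap("side","s10"); crop(im2,150,130,330,290,4,"s10c")
E
```

```text
[[-127.59958986    1.10071978  129.38723073]] [0.0694199 0.3100279 0.1828214] 17.575
```

View pics/s10c.png

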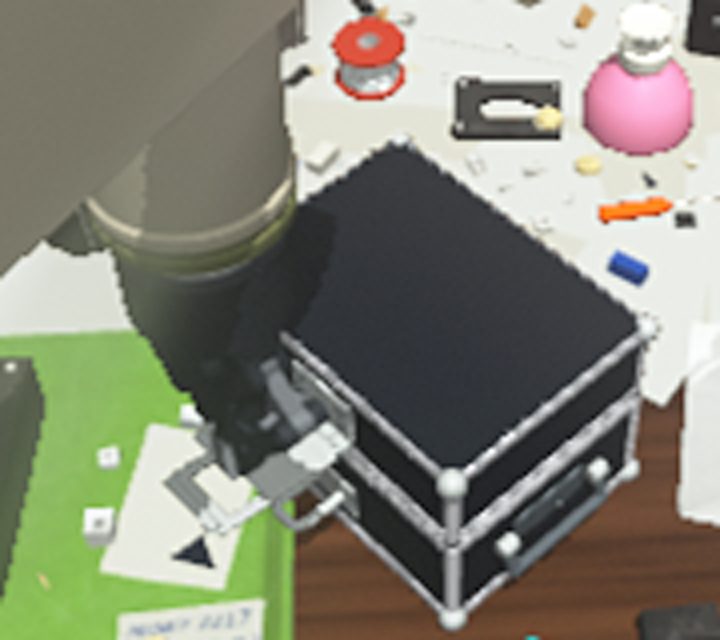

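Call:
servo_tool:
  steps: "0 1 10 0; 0 0.6 5.1 0; 0 1.3 4.8 0; 0 1.8 4.4 0; 0 2.3 4 0; 0 2.7 3.5 0; 0 3.1 3 0; 0 3.3 2.5 0"

```text
clock: 18.62
eef_pos: [0.43, -0.2621, 0.0941]
eef_rot: [-3.063, -0.696, 0.0]
ft_force: [-1.3, 0.9, 0.7]
gripper_width: 0.0002
```

```bash
python3 - <<'E'
from h import *
s,R,p=bar(); print(tocase(p[None]),s["ft_force"],s["clock"])
im2,_,_=snap("side","s11"); crop(im2,150,130,330,290,4,"s11c")
E
```

```text
[[-110.11546153    1.94888533   94.10670342]] [-1.33832025  0.8728562   0.68573913] 18.625
```

View pics/s11c.png

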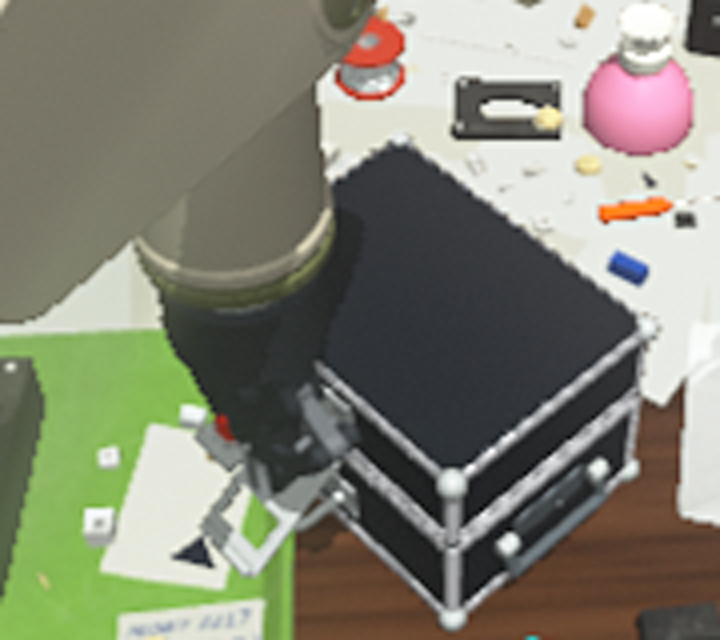

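Call:
servo_tool:
  steps: "0 3.5 1.9 0; 0 3.6 1.4 0; 0 3.6 0.8 0; 0 3.5 0.3 0; 0 3.4 0 0; 0 3.2 0 0; 0 3 0 0; 0 0 0 0"

```text
clock: 19.68
eef_pos: [0.438, -0.279, 0.0889]
eef_rot: [-3.053, -0.695, 0.007]
ft_force: [-13.8, 25.6, 15.0]
gripper_width: -0.0001
```

```bash
python3 - <<'E'
from h import *
s,R,p=bar(); print(tocase(p[None]),s["ft_force"],s["clock"])
im2,_,_=snap("side","s12"); crop(im2,150,130,330,290,4,"s12c")
E
```

```text
[[-91.39103663   1.88236396  88.89058345]] [-13.84753054  25.5899625   15.02503592] 19.675
```

View pics/s12c.png

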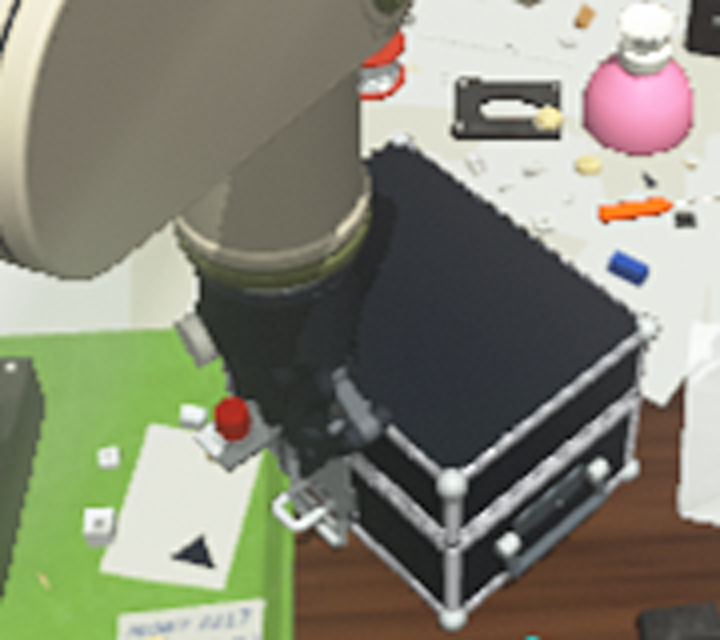

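Call:
servo_tool:
  steps: "0 -6 0 0; 0 -20 0 0; 0 -40 -20 0; 0 -30 -30 0; 0 0 0 0"

```text
clock: 20.35
eef_pos: [0.4005, -0.1973, 0.1431]
eef_rot: [3.058, 0.697, 0.007]
ft_force: [0.6, 0.2, -1.4]
gripper_width: 0.0005
```

```bash
python3 - <<'E'
from h import *
np.set_printoptions(precision=1,suppress=True)
s,R,p=bar(); print(tocase(p[None]),s["ft_force"],s["clock"])
im2,d2,_=snap("side","s13"); crop(im2,190,180,290,290,5,"s13c"); im,d,e=snap("wrist","w13")
A=tocase(cloud("side",d2).reshape(-1,3)); 
for z0 in range(10,135,8):
    g=A[(abs(A[:,1]-1)<23)&(A[:,0]>-95)&(A[:,0]<-60)&(A[:,2]>z0)&(A[:,2]<z0+8)]
    h=A[((abs(A[:,1]+50)<20))&(A[:,0]>-95)&(A[:,0]<-60)&(A[:,2]>z0)&(A[:,2]<z0+8)]
    print(z0,len(g),np.median(g[:,0]) if len(g) else None,len(h),np.median(h[:,0]) if len(h) else None)
E
```

```text
[[-181.3    3.2  143.1]] [ 0.6  0.2 -1.4] 20.35
10 50 -85.6477864480424 32 -71.26882357397697
18 38 -83.95509537993951 26 -70.98392146676828
26 22 -80.89664609127209 19 -70.95634270180915
34 53 -83.17308436113647 27 -71.124218104852
42 36 -81.31131860037021 24 -71.13580333331447
50 39 -80.48343687841712 30 -71.20854952546972
58 41 -79.8634383507779 21 -71.21800618064444
66 37 -79.07239812239115 19 -71.4174525045067
74 37 -78.25891306966825 26 -72.07091516353915
82 28 -77.69346284321574 32 -72.04133819527756
90 64 -76.72819574294205 33 -71.0663132727633
98 53 -74.54180574009129 27 -70.96118549259195
106 37 -72.84133350680357 25 -71.22301155713926
114 30 -72.93406680170266 29 -71.21849010574039
122 47 -71.50698497647286 30 -71.27332402142585
130 32 -71.79479994231951 27 -72.1602264328712
```

View pics/s13c.png

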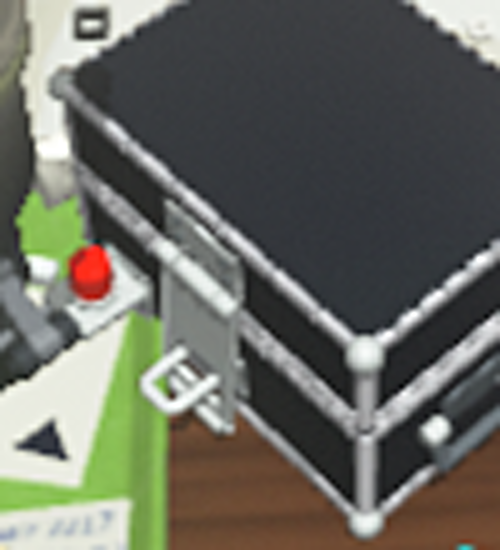

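View pics/w13.png

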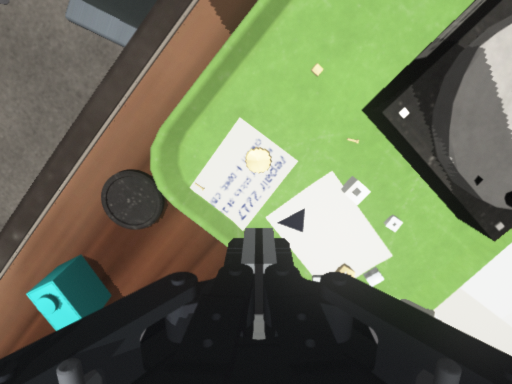

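The hasp is over the staple but still about 0.09 rad open, because the gripper linkage reached the lid edge first. Next I'll look at the pin closely. I plan to grip it off-centre and use its collar to press the hasp flat.

```bash
python3 - <<'E'
from h import *
x,y=case(-97.5,61.5); plan([(x,y,.15,25.51,3)])
E
```

```text
from [ 0.3997 -0.1978  0.1407] 25.63
19.7 27.9 -3.1 0.0007; 19.7 27.9 -3.1 0.0007; 19.7 27.9 -3.1 0.0007; |
```

Call:
servo_tool:
  steps: "20 28 -3 0; 20 28 -3 0; 20 28 -3 0; 0 0 0 0; 0 0 0 0"
  claw: 0.45

```text
clock: 21.08
eef_pos: [0.4884, -0.2468, 0.1475]
eef_rot: [-3.062, -0.695, 0.003]
ft_force: [-0.2, 1.0, -0.6]
gripper_width: 0.0469
```

```bash
python3 - <<'E'
from h import *
np.set_printoptions(precision=1,suppress=True)
s,R,p=bar(); im,d,e=snap("wrist","w14"); print(tocase(p[None]),s["clock"],s["gripper_width"])
h=cv2.cvtColor(im,cv2.COLOR_RGB2HSV); m=((h[...,0]<8)|(h[...,0]>172))&(h[...,1]>150)
m[:100]=0; m=m.astype(np.uint8)
n,l,st,c=cv2.connectedComponentsWithStats(m); print(st[1:][st[1:,4]>30],c[1:][st[1:,4]>30])
P=tocase(cloud("wrist",d,e).reshape(-1,3))
crop(im,130,100,400,340,2.9,"w14c")
mm=m.astype(bool).ravel(); X=P[mm]; X=X[(abs(X[:,1]-60)<25)]; t=X[X[:,2]>60]; print(len(X),len(t),t.mean(0),np.percentile(X,[2,98],axis=0))
E
```

```text
[[-98.8  61.2 147.5]] 21.075 0.046893733486735006
[[248 192  27  31 610]] [[260.9 207.3]]
610 495 [-91.8  63.8  62.3] [[-100.4   55.4   50.8]
 [ -83.8   72.    63.3]]
```

View pics/w14c.png

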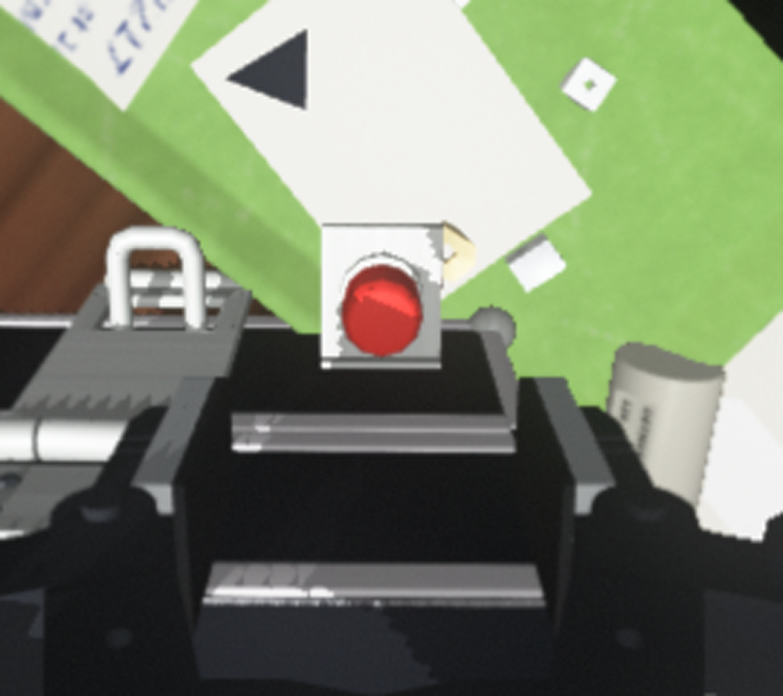

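Call:
servo_tool:
  steps: "0.5 1 25 0; 0 0 25 0; 0 0 12 0; 0 0 8 0; 0 0 6 0; 0 0 0 0"

```text
clock: 21.88
eef_pos: [0.4901, -0.2474, 0.073]
eef_rot: [3.063, 0.696, 0.0]
ft_force: [0.4, 0.2, 0.4]
gripper_width: 0.047
```

Call:
servo_tool:
  steps: "0 0 4 0; 0 0 4 0; 0 0 2 0; 0 0 0 0"

```text
clock: 22.38
eef_pos: [0.49, -0.2473, 0.0627]
eef_rot: [-3.063, -0.696, 0.001]
ft_force: [-0.3, 0.2, -0.5]
gripper_width: 0.0471
```

Call:
servo_tool:
  steps: "0 0 0 0; 0 0 0 0; 0 0 0 0; 0 0 0 0; 0 0 0 0"
  claw: 1
  force: 60

```text
clock: 23.0
eef_pos: [0.4904, -0.2476, 0.0634]
eef_rot: [3.063, 0.696, 0.001]
ft_force: [-0.2, -0.4, 4.2]
gripper_width: 0.0165
```

```bash
python3 - <<'E'
from h import *
np.set_printoptions(precision=1,suppress=True)
s,R,p=bar(); im,d,e=snap("wrist","w15"); print(tocase(p[None]),s["clock"],s["gripper_width"]*1000,s["ft_force"])
E
```

```text
[[-97.2  62.7  63.4]] 23.0 16.505091110906097 [-0.2 -0.4  4.2]
```

View pics/w15.png

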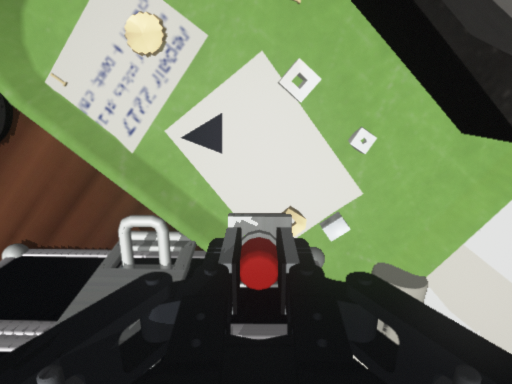

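Call:
servo_tool:
  steps: "0 0 -5 0; 0 0 -10 0; 0 0 -10 0; 0 0 -10 0; 0 0 -10 0; 0 0 0 0"

```text
clock: 23.8
eef_pos: [0.4909, -0.2479, 0.1094]
eef_rot: [3.062, 0.696, 0.003]
ft_force: [0.8, -1.0, -0.4]
gripper_width: 0.0168
```

```bash
python3 - <<'E'
from h import *
np.set_printoptions(precision=1,suppress=True)
s,R,p=bar(); im,d,e=snap("wrist","w16"); print(tocase(p[None]),s["clock"],s["gripper_width"]*1000,s["ft_force"])
im2,d2,_=snap("side","s16"); crop(im2,150,180,290,290,5,"s16c"); crop(im,190,170,340,340,3.5,"w16c")
E
```

```text
[[-96.7  63.  109.4]] 23.8 16.760627312627783 [ 0.8 -1.  -0.4]
```

View pics/s16c.png

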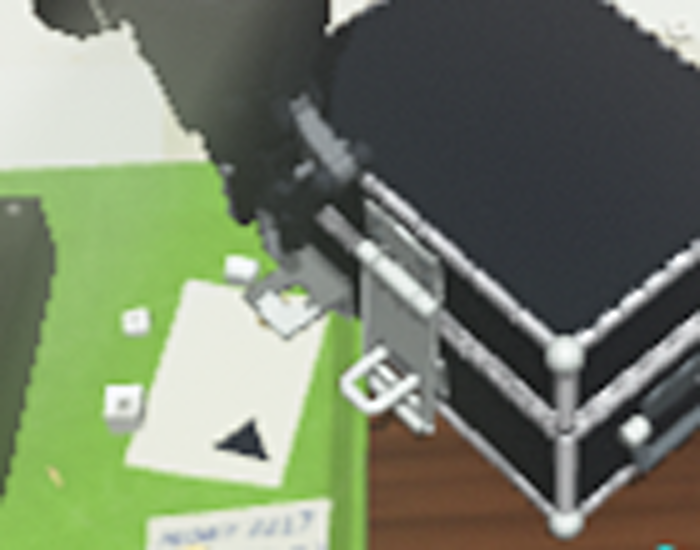

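View pics/w16c.png

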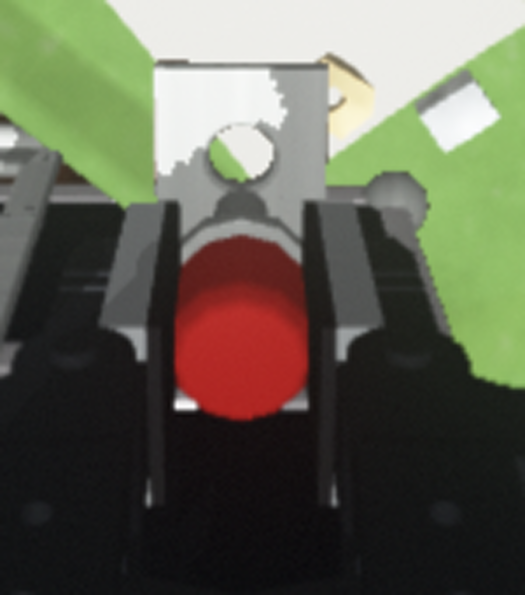

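```bash
python3 - <<'E'
from h import *
np.set_printoptions(precision=1,suppress=True)
e=np.load("w16.npz")["E"]; tz=.1094
k=plane("wrist",[(190+242/3.5,170+352/3.5)],tz,e); c=tocase(k)[0]; print("knob top",c)
for n,z in (("top",24),("knob base",4),("origin",0),("point",-28)):
    q=proj("wrist",[[*case(c[0],c[1]),tz-.024+z/1000]],e)[0]; print(n,(q-[190,170])*3.5)
for a in range(0,360,90):
    q=proj("wrist",[[*case(c[0]+11*np.cos(np.radians(a)),c[1]+11*np.sin(np.radians(a))),tz-.022]],e)[0]; print("collar",a,(q-[190,170])*3.5)
q=plane("wrist",[(190+240/3.5,170+155/3.5)],.039,e); print("bracket hole",tocase(q))
# staple
im=np.load("w14.npz")["im"]; e=np.load("w14.npz")["E"]
u=lambda x,y:(130+x/2.9,100+y/2.9)
print("staple outer L,R at top z39", tocase(plane("wrist",[u(106,280),u(204,280)],.036,e)),"front",tocase(plane("wrist",[u(155,228)],.039,e)))
E
```

```text
knob top [-92.3  64.1 109.4]
top [242. 352.]
knob base [241.6 277.8]
origin [241.5 265.1]
point [241.1 190.1]
collar 0 [241.2 339.6]
collar 90 [318.3 271.6]
collar 180 [241.9 200.3]
collar 270 [164.8 271.1]
bracket hole [[-91.6  63.9  39. ]]
staple outer L,R at top z39 [[-92.6  -9.2  36. ]
 [-92.8  17.   36. ]] front [[-107.7    5.5   39. ]]
```

Call:
servo_tool:
  steps: "-10 -6 0 0; -20 0 0 0; -20 0 0 0; -10 0 0 0; 0 0 10 0; 0 0 11 0; 0 0 0 0"

```text
clock: 24.78
eef_pos: [0.4328, -0.267, 0.0853]
eef_rot: [-3.061, -0.696, 0.003]
ft_force: [-0.7, 0.9, -0.5]
gripper_width: 0.0166
```

```bash
python3 - <<'E'
from h import *
np.set_printoptions(precision=1,suppress=True)
s,R,p=bar(); im,d,e=snap("wrist","w17"); print(tocase(p[None]),s["clock"],s["gripper_width"]*1000,s["ft_force"])
im2,d2,_=snap("side","s17"); crop(im2,170,180,290,290,5,"s17c"); crop(im,190,170,340,340,3.5,"w17c")
E
```

```text
[[-104.4    2.3   85.3]] 24.775 16.61147860117087 [-0.7  0.9 -0.5]
```

View pics/s17c.png

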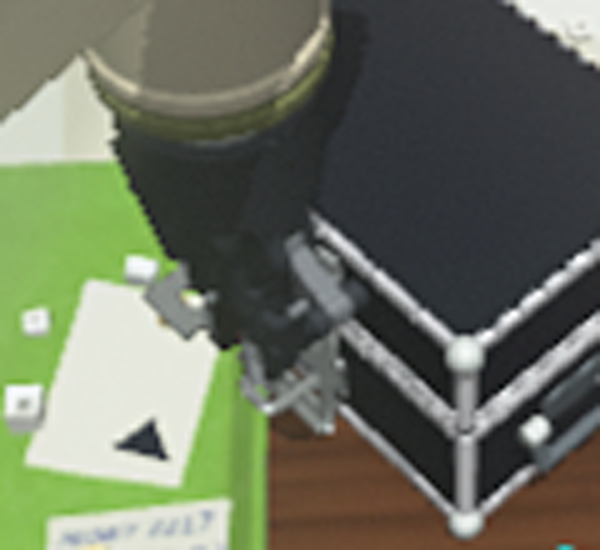

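View pics/w17c.png

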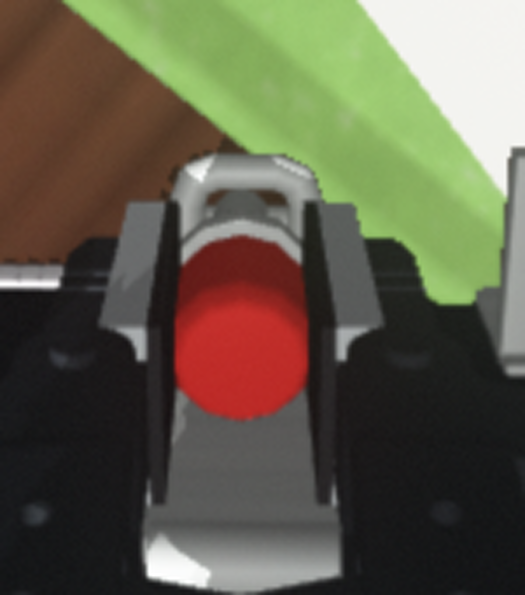

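Call:
servo_tool:
  steps: "1 4 0 0; 0 4 0 0; 0 2 0 0; 0 2 0 0; 0 1 0 0; 0 0 0 0"

```text
clock: 25.62
eef_pos: [0.4388, -0.2767, 0.0862]
eef_rot: [-3.058, -0.696, 0.003]
ft_force: [-4.3, 13.0, 6.4]
gripper_width: 0.0166
```

```bash
python3 - <<'E'
from h import *
np.set_printoptions(precision=2,suppress=True)
s,R,p=bar(); print(tocase(p[None]),s["clock"],s["gripper_width"]*1000,s["ft_force"])
E
```

```text
[[-93.13   3.56  86.24]] 25.625 16.554476166468653 [-4.26 13.02  6.36]
```

```bash
cat >> h.py <<'E'
def hasp(d2):
    A=tocase(cloud("side",d2).reshape(-1,3)); o=[]
    for z0 in range(10,92,8):
        g=A[(A[:,1]>-23)&(A[:,1]<25)&(A[:,0]>-90)&(A[:,0]<-66)&(A[:,2]>z0)&(A[:,2]<z0+8)]
        o.append((z0+4,len(g),round(float(np.median(g[:,0])),1) if len(g) else None))
    print(o)
E
python3 - <<'E'
from h import *
im2,d2,_=snap("side","s18"); crop(im2,190,200,290,290,6,"s18c"); hasp(d2); hasp(np.load("s13.npz")["d"]); hasp(np.load("s17.npz")["d"])
im,d,e=snap("wrist","w18"); crop(im,190,170,340,340,3.5,"w18c")
E
```

```text
[(14, 35, -77.7), (22, 24, -75.0), (30, 16, -72.9), (38, 32, -78.6), (46, 23, -76.4), (54, 16, -76.1), (62, 15, -75.9), (70, 12, -76.4), (78, 10, -74.6), (86, 7, -72.4), (94, 0, None)]
[(14, 46, -85.6), (22, 36, -83.9), (30, 22, -80.9), (38, 43, -82.9), (46, 37, -81.3), (54, 40, -80.5), (62, 42, -79.8), (70, 37, -79.1), (78, 40, -78.2), (86, 28, -77.7), (94, 67, -76.9)]
[(14, 40, -85.3), (22, 28, -83.0), (30, 15, -80.4), (38, 29, -81.4), (46, 26, -80.9), (54, 23, -80.2), (62, 18, -78.4), (70, 12, -74.9), (78, 10, -76.7), (86, 4, -71.6), (94, 0, None)]
```

View pics/s18c.png

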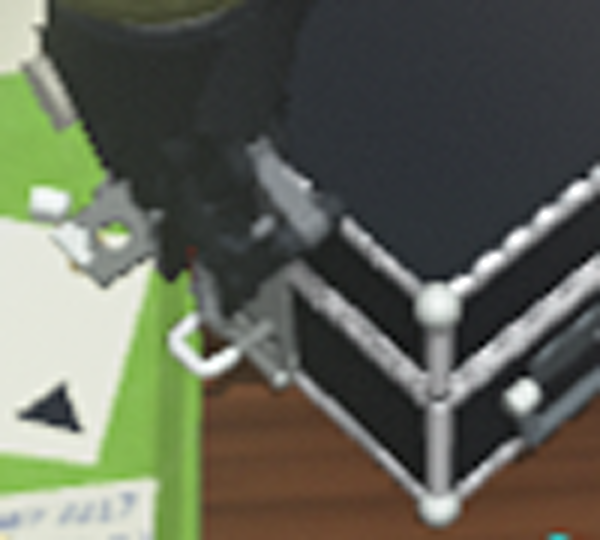

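View pics/w18c.png

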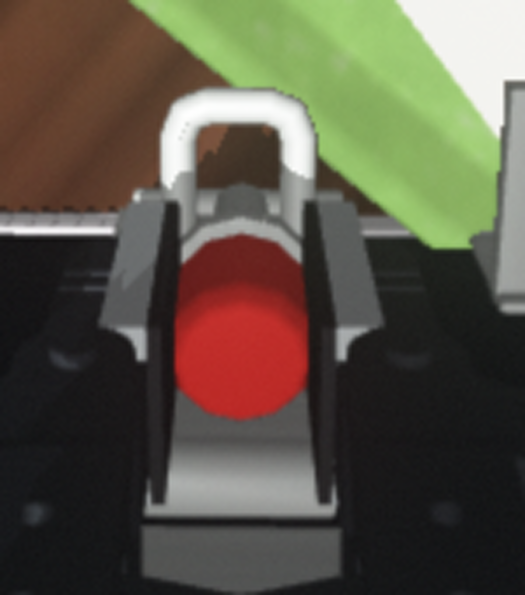

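Call:
servo_tool:
  steps: "0 0 0 0; 0 0 0 0; 0 -3.5 0 0; 0 0 0 0; 0 0 6 0; 0 0 6 0; 0 0 0 0"

```text
clock: 26.6
eef_pos: [0.4381, -0.2761, 0.0743]
eef_rot: [-3.063, -0.696, 0.001]
ft_force: [-0.6, 2.0, -1.3]
gripper_width: 0.0171
```

```bash
python3 - <<'E'
from h import *
np.set_printoptions(precision=2,suppress=True)
s,R,p=bar(); print(tocase(p[None]),s["clock"],s["gripper_width"]*1000,s["ft_force"])
im2,d2,_=snap("side","s19"); hasp(d2)
im,d,e=snap("wrist","w19"); crop(im,190,170,340,340,3.5,"w19c")
E
```

```text
[[-94.04   3.19  74.29]] 26.6 17.129546534636297 [-0.6   1.96 -1.26]
[(14, 29, -78.1), (22, 25, -75.5), (30, 11, -76.4), (38, 29, -78.9), (46, 16, -76.3), (54, 13, -76.6), (62, 10, -75.4), (70, 7, -75.8), (78, 1, -72.0), (86, 0, None), (94, 0, None)]
```

View pics/w19c.png

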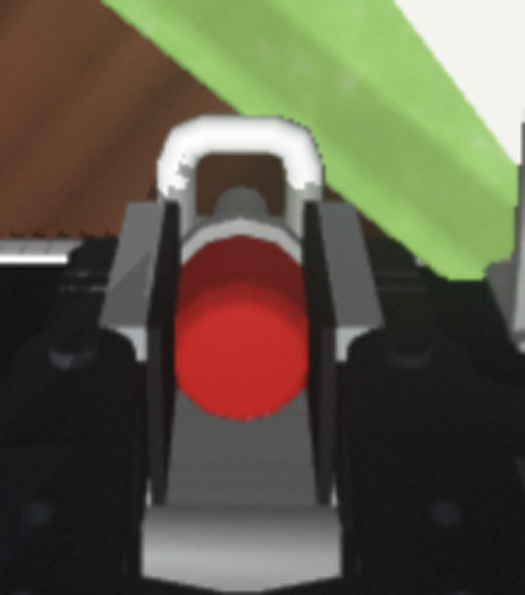

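Call:
servo_tool:
  steps: "0 -0.8 4 0; 0 0 4 0; 0 0 2 0; 0 0 1.2 0; 0 0 0 0; 0 0 0 0"

```text
clock: 27.45
eef_pos: [0.4382, -0.2754, 0.0639]
eef_rot: [3.063, 0.696, 0.0]
ft_force: [0.3, 0.8, -0.5]
gripper_width: 0.0169
```

```bash
python3 - <<'E'
from h import *
np.set_printoptions(precision=2,suppress=True)
s,R,p=bar(); print(tocase(p[None]),s["clock"],s["gripper_width"]*1000,s["ft_force"])
im2,d2,_=snap("side","s20"); hasp(d2); crop(im2,190,200,290,290,6,"s20c")
im,d,e=snap("wrist","w20"); crop(im,190,170,340,340,3.5,"w20c")
E
```

```text
[[-94.56   3.53  63.92]] 27.45 16.91643115960206 [ 0.28  0.83 -0.52]
[(14, 30, -77.7), (22, 21, -75.6), (30, 11, -74.1), (38, 19, -76.1), (46, 13, -75.0), (54, 10, -75.6), (62, 3, -71.5), (70, 0, None), (78, 0, None), (86, 0, None), (94, 2, -85.3)]
```

View pics/w20c.png

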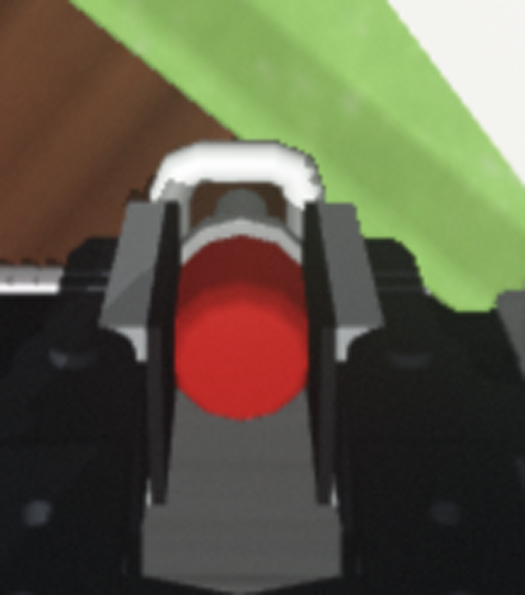

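View pics/s20c.png

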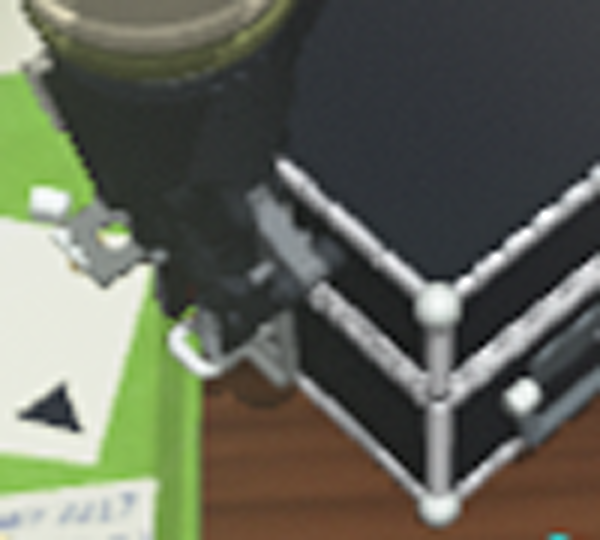

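Call:
servo_tool:
  steps: "0 0 1 0; 0 0 0 0; 0 0 0 0"

```text
clock: 27.92
eef_pos: [0.4383, -0.2755, 0.0632]
eef_rot: [3.063, 0.696, 0.001]
ft_force: [-1.5, 0.4, 5.2]
gripper_width: 0.0166
```

Call:
servo_tool:
  steps: "0 0 0 0; 0 0 0 0; 0 0 0 0; 0 0 0 0"
  claw: 0.5

```text
clock: 28.42
eef_pos: [0.438, -0.2753, 0.0627]
eef_rot: [-3.063, -0.696, 0.0]
ft_force: [0.7, 0.9, -0.2]
gripper_width: 0.0425
```

Call:
servo_tool:
  steps: "0 0 -10 0; 0 0 -20 0; 0 -5 -30 0; 0 -20 -40 0; 0 -30 -40 0; 0 -30 -40 0; 0 0 0 0; 0 0 0 0"

```text
clock: 29.42
eef_pos: [0.4014, -0.1988, 0.2431]
eef_rot: [3.062, 0.697, 0.001]
ft_force: [-0.6, 0.6, -0.1]
gripper_width: 0.0428
```

```bash
python3 - <<'E'
from h import *
np.set_printoptions(precision=2,suppress=True)
s,R,p=bar(); print(tocase(p[None]),s["clock"],s["gripper_width"]*1000,s["ft_force"])
im2,d2,_=snap("side","s21"); hasp(d2); crop(im2,170,140,320,290,4,"s21c")
im,d,e=snap("wrist","w21")
h=cv2.cvtColor(im2,cv2.COLOR_RGB2HSV); m=((h[...,0]<8)|(h[...,0]>172))&(h[...,1]>150); m[:200]=0;m[:,:190]=0;m[280:]=0;m[:,260:]=0
X=tocase(cloud("side",d2)[m]); print(len(X),X.mean(0),X.min(0),X.max(0))
A=tocase(cloud("side",d2).reshape(-1,3)); 
g=A[(abs(A[:,0])<60)&(abs(A[:,1])<80)&(A[:,2]>100)]; print("lid",np.c_[[np.median(g[(g[:,0]>a)&(g[:,0]<a+20)],0) for a in (-60,-20,20,40)]])
E
```

```text
[[-179.57    3.4   243.14]] 29.425 42.824577178152865 [-0.61  0.61 -0.06]
[(14, 28, -77.9), (22, 25, -75.1), (30, 12, -74.5), (38, 31, -77.3), (46, 25, -76.6), (54, 39, -76.7), (62, 64, -79.1), (70, 32, -76.7), (78, 34, -76.8), (86, 20, -76.2), (94, 64, -77.5)]
79 [-89.36   1.11  59.57] [-98.03  -5.29  46.37] [-77.11  11.41  65.44]
lid [[-49.99  -5.   140.2 ]
 [-10.2   -5.92 140.28]
 [ 29.93  -6.35 140.26]
 [ 49.59  -5.43 140.35]]
```

View pics/s21c.png

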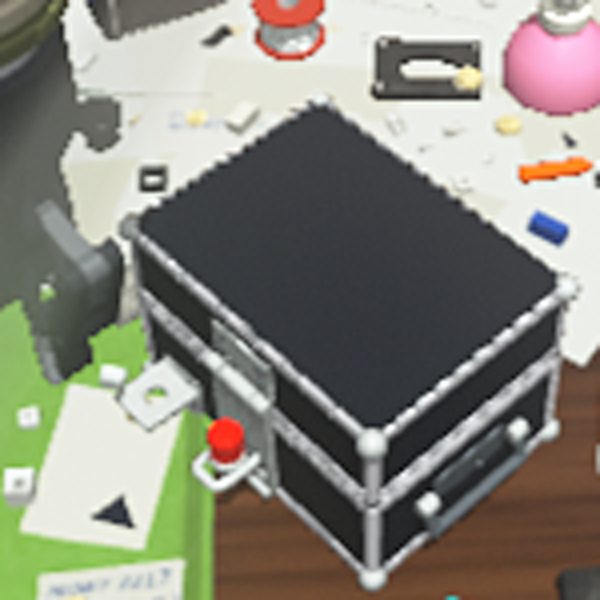

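View pics/w21.png

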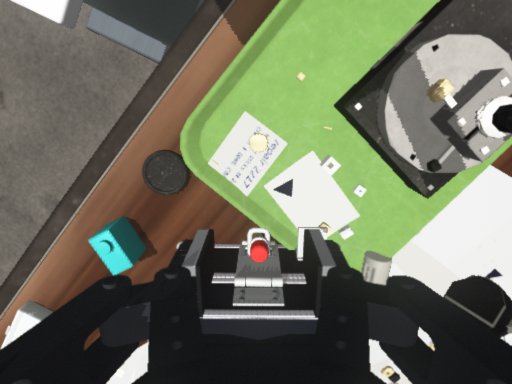

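The pin's red knob is at wrist (258,248), standing in the loop, and the hasp hangs flat. I'll compare the top view against the start and then hand in.

```bash
python3 - <<'E'
from h import *
im,d,e=snap("top","t22"); a=np.load("top0.npz")["im"]; 
df=(np.abs(im.astype(int)-a).sum(2)>90)
for n,(u,v) in dict(roll=(222,174),cap=(222,277),batt=(291,272),loupe=(196,80)).items(): print(n,df[v-12:v+13,u-12:u+13].sum())
h=cv2.cvtColor(im,cv2.COLOR_RGB2HSV); m=((h[...,0]<8)|(h[...,0]>172))&(h[...,1]>150); m[:200]=0;m[:,:200]=0;m[260:]=0;m[:,260:]=0
X=tocase(cloud("top",d)[m]); print("pin knob",len(X),X.mean(0))
print(bot.get_state()["ft_force"]); bot.close_job()
E
```

```text
roll 248
cap 0
batt 0
loupe 0
pin knob 33 [-88.95899695   1.64076655  63.5279494 ]
[ 0.25763513  0.04629859 -0.31300408]
the job is handed in; nothing more can be done
```

```bash
python3 - <<'E'
from h import *
a=np.load("top0.npz")["im"][150:200,195:255]; b=np.load("t22.npz")["im"][150:200,195:255]
cv2.imwrite("pics/roll.png",cv2.resize(np.hstack([a,b])[:,:,::-1],None,fx=6,fy=6))
E
```

```text
(no output)
```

View pics/roll.png

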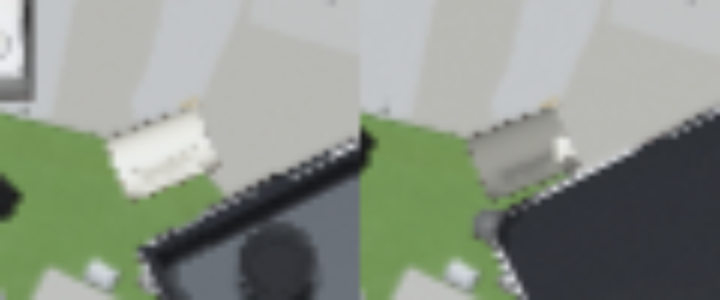

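I handed the job in at about 29.5 s of the 72 s allowed. My last checks show every step done, but `close_job` reports no verdict.

**What I did:**
- **Cover:** I set it upright in the recess and shut the lid.
- **Hasp:** My first finger push left it about 0.09 rad open, because the gripper touched the lid edge (29 N sideways plus 15 N upward at the wrist). I then took the pin from its bracket, gripped it off-centre and pressed the hasp flat with its collar.
- **Pin:** I lowered it through the staple and let go.

**Last checks:**

| Item | Measured | Target |
|---|---|---|
| Lid top height | 140 mm, level | 140 mm |
| Hasp angle | about 0 rad (face vertical, within measurement noise) | under 0.08 rad |
| Pin knob top, height | about 63.5 mm | 63 mm when home |
| Pin position from the eye | about 1.5 mm in x and y | 10 mm in x, 6 mm in y |
| Cover top, before the lid shut | 67 mm | 68 mm |

- **Cover after shutting:** I could not see the cover again once the lid was down. It sat centred in the recess just before.
- **Other objects:** The cap and battery areas look unchanged, as does the spot I took for the loupe; I never confirmed that was the loupe. The film-roll area did differ from the start picture. An enlarged comparison, made after handing in, shows the roll in the same place but in shadow.
- **Camera disagreement:** The wrist and top cameras differed by about 2–3 mm along the case front. I used the wrist camera for the fits.

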